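# Put the balance's check weights back in their block

### The job

The balance check is done: put the four steel knob weights back into their wooden block, each in the well that fits it, so that they stand upright on the well floors in a row from largest to smallest. Lower the weights in rather than dropping them, and leave everything else on the bench where it is.

Things in the scene. Friction and masses are not known exactly. Their poses are not given: they have to be found in the camera images.
- w500: the largest steel knob weight (500 g): cylinder 40 mm in diameter, 43 mm high, then a narrower neck and a round knob 24 mm in diameter from 48 to 60 mm, its top. Origin: centre of its underside, z up; round, yaw means nothing. Hold it by the knob from above, fingertips over the 43 mm shoulder. It starts standing on the balance's pan.
- w200: the second largest steel knob weight (200 g): cylinder 30 mm in diameter, 31 mm high, then a narrower neck and a round knob 18 mm in diameter from 35 to 45 mm, its top. Origin: centre of its underside, z up; round, yaw means nothing. Hold it by the knob from above, fingertips over the 31 mm shoulder. It starts standing on the worktop.
- w100: the second smallest steel knob weight (100 g): cylinder 24 mm in diameter, 23 mm high, then a narrower neck and a round knob 15 mm in diameter from 27 to 36 mm, its top. Origin: centre of its underside, z up; round, yaw means nothing. Hold it by the knob from above, fingertips over the 23 mm shoulder. It starts standing on the worktop.
- w50: the smallest steel knob weight (50 g): cylinder 18 mm in diameter, 17 mm high, then a narrower neck and a round knob 12 mm in diameter from 20 to 28 mm, its top. Origin: centre of its underside, z up; round, yaw means nothing. Hold it by the knob from above, fingertips over the 17 mm shoulder. It starts standing on the worktop.
- weight_block: fixed brown wooden block 213 x 72 x 20 mm, row of 4 black-lined wells. Origin: centre of underside; x along the row, large to small wells, z up. Wells at y = 0: x = -72 mm (diameter 44, for 500 g), -14 (34, 200 g), +36 (28, 100 g), +82 (22, 50 g), each 4 mm wider than its weight, mouth countersunk about 4 mm wide all round. Well floors 8 mm, block top 20 mm above the worktop.
- balance: compact white top-pan balance, 200 x 160 mm, fixed, with a round steel pan 112 mm in diameter whose top is 70 mm above the worktop. Origin: centre of its underside; x points away from its display; the pan's centre lies at x = +25 mm.
- weighing_boat: white square weighing boat, 68 x 68 x 10 mm, loose, to be left alone; origin: centre of its underside.
- rubber_stopper: black rubber stopper, 31 mm in diameter, 20 mm high, loose, to be left alone; origin: centre of its underside.
- blue_pot: small round blue pot, 74 mm in diameter, 46 mm high, loose, to be left alone; origin: centre of its underside.
- sample_jar: screw-cap sample jar of pale oats with a white lid, 63 mm in diameter, 75 mm high, loose, to be left alone; origin: centre of its underside. (A fixed jar like it stands to its left.)
There are look-alikes about, which are no part of the job. What is shaped like the w100 but blue or pink is not meant.

How it is judged:
By the outcome, as a careful person would: the job done as asked, in the order asked, and still so for the second after the job is handed in, with the robot touching nothing.
It also fails if it takes over 115 s, if anything falls off the work surface, if the arm or the gripper's body presses on something with over 40 N, if the wrist force passes 120 N, or if a joint passes its speed limit or range.

### The arm

A 6-joint arm with a two-finger parallel gripper is mounted at the origin on a cart in front of the work surface, level with it; the furniture and walls round the work are solid. World frame = base frame: x ahead of the robot, y to its left, z up, the work surface at z = 0. Lengths are in m, angles in rad, forces in N, time in s.
With the tool pointing down it reaches from about 0.275 to 0.975 m from the base axis. Payload 8.4 kg.
Tool frame: the origin (TCP) lies at the very end of the fingers, on their centre line; the grasp point (between the pads) lies 19 mm behind it; z points along the fingers, y is the line along which they close (so a half turn about z gives the same grasp; the last joint's range is limited). The gripper opens to 92 mm and grips with 3 to 60 N. Pads are 20 mm wide; open, the fingers measure 128 mm over their backs; the gripper's body (75 mm by 189 mm) begins 69 mm behind the grasp point.
Start: joints at [-1.274, 0.353, 1.633, -0, 1.155, -0.002], TCP at [0.184, -0.597, 0.215] pointing down, gripper open.
Joint ranges: [-2.63, 2.63], [-0.92, 2.1], [0.06, 2.66], [-1.3, 4.44], [0, 2.69], [-3.02, 3.02]. Speed limits (rad/s): [2.22, 2.22, 2.79, 3.14, 3.14, 3.14].

### API

Orientations are given as a rotation vector (axis times angle).
In Python, from cell import robot gives the robot as it stands. The module is installed in compiled form; this text tells all that it offers.
- The arm moves only by the tool move_arm, never from a script. Its argument "deltas" is a list of rows, each a list of 7 numbers: the shift along the tool's x, y, z as a fraction of full scale, then the turn, a rotation vector about the tool's x, y, z as a fraction of full scale, then the opening, from 0 (shut) to 1 (fully open). In form: [[tx, ty, tz, rx, ry, rz, hand], ...]. A call has 1 to 20 rows; each row is the pose to reach, as a shift and turn from the pose commanded when the call began, along the tool's axes at that moment, turning the shorter way round; what a row does not reach only later rows make up. Full scale, the value 1, is 600 mm for a shift and pi rad for a turn. A row lasts 1/12 s, in which the tool goes at most 41.7 mm and 7.16 degrees, less where a joint would pass 70% of its speed; a pose out of reach is approached as far as the arm can. A call with a number of a shift or a turn outside -1 to 1 is refused whole. A call with a gripper value outside its range is refused whole. The fingers move at their own pace and stop on an object; "grip_force" is the grip in N (left out, the last holds). Time passes only in rows, so rows that repeat a pose let the fingers close. It gives the time, the measured TCP pose, the force, the opening and the grip force at its end, in the units of the state.
- robot.get_obs(): the state, without advancing time (a new reading comes with each control period).
- robot.grab_frame(name): name is "scene" or "top"; returns the picture (420x560x3 uint8, red, green, blue); there is no depth.
- robot.get_calibration(name): a dict with "camera_matrix" (3x3 intrinsics, pixels), "k1" (the pictures are not rectified: a ray, as slopes to the right and down, at radius r is drawn at 1 + k1 r^2 times it, then the intrinsics apply), "world_to_cam" (4x4, takes a point from world to camera coordinates). Camera axes: x right, y down, z forward; pixel columns grow to the right and rows downward; lengths in m; the calibration is good to about 2 mm. A picture is of the moment at which its call begins. get_calibration takes no time and is no camera call.
- robot.close_job(): hands the job in; it is judged then, once.
Trained networks look in the newest picture that a camera, given by its name, has taken for a name from the list of things; names that differ only in an ending like _2 or _b are one class to them, and where a whole thing is asked for, a point or a joint stands for the part that bears it (a point fixed in the world has none). Each returns a list of dicts, best first, with "confidence" (0 to 1); they miss things now and then, are a little off and sometimes report something else, mostly with a low value. They report only what shows in the picture. A call takes as long as a camera call. They do not tell look-alikes from the thing itself.
- robot.look_for(thing, camera): "box" ([left, top, right, bottom] in pixels, round what is visible of it).
- robot.landmark_of(thing, camera): "pixel" ([column, row] in pixels: a listed point, or the origin of a listed thing).
The state is a dict: "time_s": time; "joint_pos": joint angles; "qd": joint speeds; "tau": joint torques, N m; "tcp_pos": TCP position; "tcp_rot": TCP orientation; "ft_force": force on the tool from outside, world axes, zero at the start; "moment": the same for the moment, N m; "grip_width": finger opening in m; "finger_force": force on a finger pad.
Only numpy, scipy, OpenCV 4.12 (cv2) and the standard library are available. Lean on these libraries where they do the work, as an engineer would, in place of code of your own. Each camera call takes 0.05 s, during which the arm holds its last target. There are 200 camera calls.

## Working session

There is one attempt and no reset: what is moved stays moved. The work goes in short steps, Python scripts to look and compute and a tool call to move; the robot and the scene stay as the last step left them, time stands still between calls to the robot, and variables do not carry over. Pictures are saved under pics/ and viewed, at most 14 in all, crops included, and the job is handed in when it is done.

Besides the shell and the picture viewer there is one more tool, called after "Emit:" as a command line: name --pt "numbers of a row" for each row, then --argument value for the rest. move_arm: Moves the arm, as the interface text tells. Shift numbers are shares of 600 mm and turn numbers shares of pi rad, none past 1 either way. Its arguments: {"type":"object","properties":{"deltas":{"type":"array"},"grip_force":{"type":"number"}},"required":["deltas"]}

```bash
mkdir -p pics; cat > h.py <<'E'
import numpy as np, cv2
from cell import robot
def cal(n):
    c=robot.get_calibration(n); return np.array(c["camera_matrix"]),c["k1"],np.array(c["world_to_cam"])
def p2w(n,px,z):
    K,k1,T=cal(n)
    s=cv2.undistortPoints(np.array([[px]],float),K,np.array([k1,0,0,0.]))[0,0]
    R,t=T[:3,:3],T[:3,3]; o=-R.T@t; d=R.T@np.array([s[0],s[1],1])
    return o+d*(z-o[2])/d[2]
def w2p(n,P):
    K,k1,T=cal(n)
    return cv2.projectPoints(np.array([P],float),cv2.Rodrigues(T[:3,:3])[0],T[:3,3],K,np.array([k1,0,0,0.]))[0][0,0]
def save(n,f,box=None,s=1):
    im=robot.grab_frame(n)[:,:,::-1]
    if box: im=im[box[1]:box[3],box[0]:box[2]]
    cv2.imwrite("pics/"+f,cv2.resize(im,None,fx=s,fy=s,interpolation=cv2.INTER_CUBIC)); return im
E
python3 - <<'E'
from h import *
for n in("scene","top"):
    save(n,n+"0.png")
    print(n,np.round(cal(n)[2],3).tolist(),cal(n)[0].tolist(),cal(n)[1])
    for t in["w500","w200","w100","w50","weight_block","balance","weighing_boat","rubber_stopper","blue_pot","sample_jar"]:
        z=0.07 if t=="w500" else 0
        for d in robot.landmark_of(t,n)[:4]:
            print(t,np.round(d["pixel"],1),round(d["confidence"],2),np.round(p2w(n,d["pixel"],z),3)[:2])
print(robot.get_obs())
E
```

```text
scene [[-0.783, -0.622, 0.006, 0.404], [-0.41, 0.509, -0.757, 0.227], [0.468, -0.595, -0.653, 0.834], [0.0, 0.0, 0.0, 1.0]] [[466.402967495662, 0.0, 286.4861772348644], [0.0, 466.402967495662, 210.9433749216151], [0.0, 0.0, 1.0]] -0.0131711964402489
w500 [171.5 247.7] 0.93 [0.586 0.27 ]
w500 [283.7 260.6] 0.61 [0.395 0.161]
w500 [241.5 217.9] 0.6 [0.539 0.121]
w500 [363.2 233.9] 0.57 [0.317 0.004]
w200 [171.5 247.7] 0.93 [0.647 0.231]
w200 [283.7 260.6] 0.61 [0.436 0.11 ]
w200 [241.5 217.9] 0.6 [0.596 0.066]
w200 [363.2 233.9] 0.57 [ 0.349 -0.064]
w100 [171.5 247.7] 0.93 [0.647 0.231]
w100 [283.7 260.6] 0.61 [0.436 0.11 ]
w100 [241.5 217.9] 0.6 [0.596 0.066]
w100 [363.2 233.9] 0.57 [ 0.349 -0.064]
w50 [171.5 247.7] 0.93 [0.647 0.231]
w50 [283.7 260.6] 0.61 [0.436 0.11 ]
w50 [241.5 217.9] 0.6 [0.596 0.066]
w50 [363.2 233.9] 0.57 [ 0.349 -0.064]
weight_block [315.7 178.6] 0.75 [ 0.551 -0.164]
balance [183.6 275.9] 0.71 [0.567 0.269]
weighing_boat [257.8 238.7] 0.71 [0.521 0.094]
rubber_stopper [329.8 242.9] 0.65 [0.391 0.006]
blue_pot [303.7 290.2] 0.78 [0.356 0.147]
sample_jar [223.5 
[... 1221 characters left out ...]
195.7] 0.38 [ 0.553 -0.164]
{'time_s': 1.1, 'joint_pos': array([-1.27437992e+00,  3.52989222e-01,  1.63337823e+00,  3.74976416e-05,
        1.15521782e+00, -2.36606109e-03]), 'qd': array([-0.00206103,  0.00108262, -0.00339588, -0.00134085, -0.00111048,
       -0.00019695]), 'tau': array([ 3.90597866e-03, -5.93766618e+01, -3.34571421e+01,  6.98825950e-02,
        1.57666882e-02, -4.16890501e-06]), 'tcp_pos': array([ 0.184008  , -0.59730943,  0.21459904]), 'tcp_rot': array([3.10660246e+00, 4.67558784e-01, 5.50051703e-05]), 'ft_force': array([ 0.04718644, -0.18907705, -0.17397499]), 'moment': array([-0.02818873,  0.00069082, -0.01866764]), 'finger_force': 0.0, 'grip_width': 0.09189356450173772}
```

```bash
python3 - <<'E'
from h import *
save("top","top1.png",(150,110,450,335),2.6)
save("scene","scene1.png",(120,120,440,340),2.5)
for n in("scene","top"):
  for t in ["w500"]:
    for d in robot.landmark_of(t,n): print(n,np.round(d["pixel"],1),round(d["confidence"],2),np.round(p2w(n,d["pixel"],0),3)[:2])
E
```

```text
scene [174.5 248.7] 0.76 [0.64  0.229]
scene [387.4 227.2] 0.72 [ 0.318 -0.117]
scene [286.3 262.1] 0.69 [0.429 0.11 ]
scene [369.9 205.7] 0.68 [ 0.388 -0.158]
scene [363.8 234.9] 0.62 [ 0.346 -0.062]
scene [241.7 217.7] 0.61 [0.596 0.065]
scene [263.8 305.7] 0.55 [0.393 0.224]
scene [296.9 339.1] 0.47 [0.299 0.243]
top [203.2 292.7] 0.67 [0.303 0.243]
top [190.1 177.8] 0.6 [0.598 0.289]
top [349.3 285.1] 0.58 [ 0.326 -0.121]
top [362.  261.7] 0.55 [ 0.384 -0.154]
top [275.1 181. ] 0.47 [0.591 0.066]
top [210.  255.8] 0.42 [0.395 0.229]
top [258.7 239.2] 0.38 [0.439 0.106]
top [325.1 276.8] 0.38 [ 0.346 -0.062]
```

View pics/top1.png

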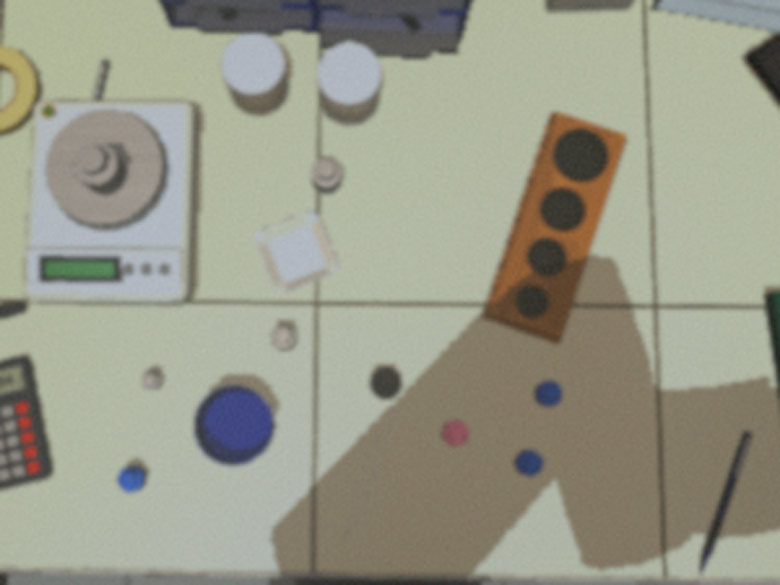

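View pics/scene1.png

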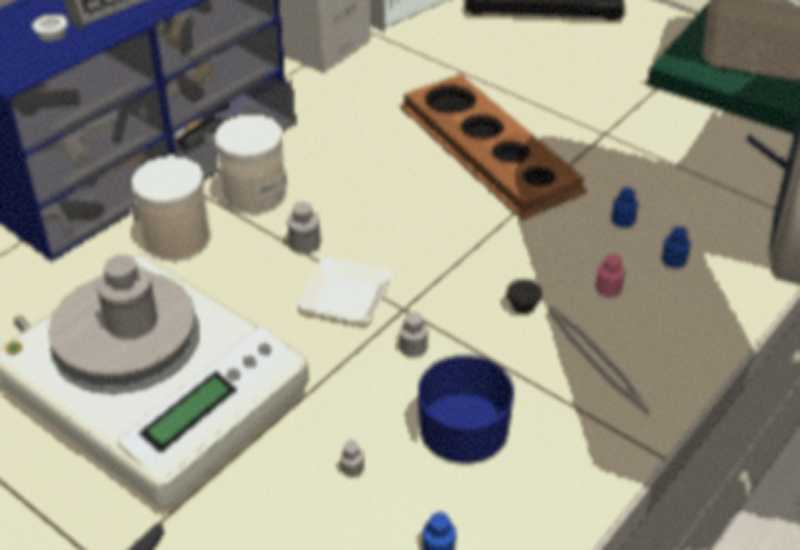

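The silver weights in the scene crop are w500 on the pan (125,300), w200 (303,228), w100 (413,335) and w50 (350,458). Their sizes decrease in that order and all are bare steel. The blue ones (625,208), (677,248), (440,530) and the pink one (610,275) are the look-alikes. Next I fit positions.

```bash
cat > fit.py <<'E'
from h import *
from scipy.optimize import least_squares, minimize
W={"w500":(20,43,12,48,60),"w200":(15,31,9,35,45),"w100":(12,23,7.5,27,36),"w50":(9,17,6,20,28)}
S=4
def proj(n,P):
    K,k1,T=cal(n)
    return cv2.projectPoints(np.array(P,float),cv2.Rodrigues(T[:3,:3])[0],T[:3,3],K,np.array([k1,0,0,0.]))[0][:,0]
def ring(x,y,z,r):
    a=np.linspace(0,2*np.pi,40); return np.c_[x+r*np.cos(a),y+r*np.sin(a),0*a+z]
def mask(n,w,x,y,z,shape,grow=0):
    R,h,k,z1,z2=[v/1000 for v in W[w]]; m=np.zeros(shape,np.uint8)
    for parts in([(0,R),(h,R)],[(h,k*.6),(z1,k*.8),((z1+z2)/2,k),(z2,k*.7)]):
        P=np.vstack([ring(x,y,z+a,b+grow) for a,b in parts])
        q=(proj(n,P)+.5)*S-.5
        cv2.fillConvexPoly(m,cv2.convexHull(np.round(q*16).astype(np.int32)),1,shift=4)
    return m.astype(bool)
def fitw(w,x0,y0,z,ims):
    def sc(p,n):
        im=ims[n]; i=mask(n,w,*p,z,im.shape[:2]); o=mask(n,w,*p,z,im.shape[:2],.005)&~i
        return -np.linalg.norm(im[i].mean(0)-im[o].mean(0))+.3*im[i].std(0).mean()
    res={}
    for n in list(ims)+["both"]:
        f=(lambda p:sum(sc(p,m) for m in ims)) if n=="both" else (lambda p:sc(p,n))
        r=minimize(f,[x0,y0],method="Nelder-Mead",options=dict(initial_simplex=[[x0,y0],[x0+.006,y0],[x0,y0+.006]],xatol=2e-4,fatol=.01))
        res[n]=r.x
    return res
def wells(im,n,approx,dbg=False):
    xs=[-.072,-.014,.036,.082]; rs=[.022,.017,.014,.011]; g=cv2.cvtColor(im,cv2.COLOR_RGB2HSV)
    v=im.max(2); out=[]   # red channel high on wood, low in wells
    for x,r in zip(xs,rs):
        c,s=np.cos(approx[2]),np.sin(approx[2]); X=approx[0]+c*x; Y=approx[1]+s*x
        q=proj(n,ring(X,Y,.02,r+.010)); q=((q+.5)*S-.5).astype(np.int32)
        m=np.zeros(v.shape,np.uint8); cv2.fillConvexPoly(m,cv2.convexHull(q),1)
        red=im[:,:,0].astype(float); t=cv2.threshold(red[m>0].astype(np.uint8),0,255,cv2.THRESH_OTSU)[0]
        b=((m>0)&(red<t)).astype(np.uint8)
        _,lab,st,ce=cv2.connectedComponentsWithStats(b); k=1+np.argmax(st[1:,4]); px=(ce[k]+.5)/S-.5
        out.append((p2w(n,px,.02)[:2],st[k,4]/S/S))
    return out
def images():
    return {n:cv2.resize(robot.grab_frame(n),None,fx=S,fy=S,interpolation=cv2.INTER_CUBIC) for n in("top","scene")}
E
python3 - <<'E'
from fit import *
ims=images()
g={"w500":(.583,.276,.07),"w200":(.594,.066,0),"w100":(.437,.107,0),"w50":(.394,.227,0)}
vis={n:ims[n].copy() for n in ims}
for w,(x,y,z) in g.items():
    r=fitw(w,x,y,z,ims); print(w,{k:np.round(v*1000,1).tolist() for k,v in r.items()})
    for n in ims:
        c,_=cv2.findContours(mask(n,w,*r["both"],z,ims[n].shape[:2]).astype(np.uint8),cv2.RETR_EXTERNAL,2); cv2.drawContours(vis[n],c,-1,(255,0,0),1)
# block: direction from image: large well far (+x)
a=p2w("top",(150+580/2.6,110+155/2.6),.02);b=p2w("top",(150+532/2.6,110+300/2.6),.02)
yaw=np.arctan2(*(b-a)[[1,0]]); u=np.array([np.cos(yaw),np.sin(yaw)]); o=a[:2]+.072*u
print("guess",o,yaw)
for it in range(2):
  obs={}
  for n in ims:
    obs[n]=wells(ims[n],n,(*o,yaw)); 
  def f(p,ns): return np.concatenate([obs[n][i][0]-(p[:2]+x*np.array([np.cos(p[2]),np.sin(p[2])])) for n in ns for i,x in enumerate([-.072,-.014,.036,.082])])
  for ns in(["top"],["scene"],["top","scene"]):
    r=least_squares(f,[*o,yaw],args=(ns,)); print(ns,np.round(r.x,4),np.round(r.fun*1000,1))
  o,yaw=r.x[:2],r.x[2]
for n in ims: print(n,[(np.round(p*1000,1).tolist(),round(a,1)) for p,a in obs[n]])
for i,x in enumerate([-.072,-.014,.036,.082]):
    P=o+x*np.array([np.cos(yaw),np.sin(yaw)]); print("well",np.round(P,4))
    for n in ims: cv2.polylines(vis[n],[np.round((proj(n,ring(*P,.02,[.022,.017,.014,.011][i]+.004))+.5)*S-.5).astype(np.int32)],True,(0,255,0),1)
T=vis["top"];Sc=vis["scene"]
def crop(n,P,h=(66,50)):
    c=(proj(n,[P])[0]*S).astype(int); return vis[n][c[1]-h[1]*2:c[1]+h[1]*2,c[0]-h[0]*2:c[0]+h[0]*2]
B=(*o,.02)
tiles=[crop(n,P) for n in("top","scene") for P in((.583,.276,.1),(.594,.066,.02),B)]
tiles2=[crop(n,P) for n in("top","scene") for P in((.437,.107,.02),(.394,.227,.02))]
out=np.vstack([np.hstack(tiles[:3]),np.hstack(tiles[3:])]) 
cv2.imwrite("pics/fit.png",out[:,:,::-1]); 
print(out.shape)
cv2.imwrite("pics/fit2.png",np.hstack(tiles2[:4:1])[:,:,::-1] if 0 else np.vstack([np.hstack(tiles2[:2]),np.hstack(tiles2[2:])])[:,:,::-1])
E
```

```text
w500 {'top': [585.7, 260.6], 'scene': [583.3, 270.9], 'both': [582.9, 270.6]}
w200 {'top': [596.0, 65.0], 'scene': [596.7, 65.3], 'both': [596.5, 65.4]}Traceback (most recent call last):
  File "<stdin>", line 6, in <module>
  File "fit.py", line 24, in fitw
    r=minimize(f,[x0,y0],method="Nelder-Mead",options=dict(initial_simplex=[[x0,y0],[x0+.006,y0],[x0,y0+.006]],xatol=2e-4,fatol=.01))
    res = _minimize_neldermead(fun, x0, args, callback, bounds=bounds,
                               **options)
    fsim[j] = func(sim[j])
              ~~~~^^^^^^^^
    fx = function(np.copy(x), *(wrapper_args + args))
  File "fit.py", line 23, in <lambda>
    f=(lambda p:sum(sc(p,m) for m in ims)) if n=="both" else (lambda p:sc(p,n))
                ~~~^^^^^^^^^^^^^^^^^^^^^^
  File "fit.py", line 23, in <genexpr>
    f=(lambda p:sum(sc(p,m) for m in ims)) if n=="both" else (lambda p:sc(p,n))
                    ~~^^^^^
  File "fit.py", line 19, in sc
    im=ims[n]; i=mask(n,w,*p,z,im.shape[:2]); o=mask(n,w,*p,z,im.shape[:2],.005)&~i
                 ~~~~^^^^^^^^^^^^^^^^^^^^^^^
  File "fit.py", line 14, in mask
    q=(proj(n,P)+.5)*S-.5
       ~~~~^^^^^
  File "fit.py", line 6, in proj
    K,k1,T=cal(n)
           ~~~^^^
  File "h.py", line 4, in cal
    c=robot.get_calibration(n); return np.array(c["camera_matrix"]),c["k1"],np.array(c["world_to_cam"])
ValueError: time passes only in moves, steps and waits
```

Cached calibration is needed. First, a move: raise the arm a little and turn the tool so the fingers close across the block's row.

Emit:
move_arm --pt "0 0 -0.05 0 0 0.03 0.5" --pt "0 0 -0.05 0 0 0.07 0.5" --pt "0 0 -0.05 0 0 0.11 0.5" --pt "0 0 -0.05 0 0 0.15 0.5" --pt "0 0 -0.05 0 0 0.197 0.5" --pt "0 0 -0.05 0 0 0.197 0.5" --pt "0 0 -0.05 0 0 0.197 0.5"

```text
time_s: 1.98
tcp_pos: [0.184, -0.5973, 0.2446]
tcp_rot: [-3.102, 0.498, 0.0]
ft_force: [-0.2, -0.2, 0.3]
grip_width: 0.0475
finger_force: 0.0
```

```bash
sed -i 's/^def cal/import functools\n@functools.cache\ndef cal/' h.py
cat > run1.py <<'E'
from fit import *
ims=images()
g={"w500":(.583,.274,.07),"w200":(.596,.065,0),"w100":(.437,.107,0),"w50":(.394,.227,0)}
vis={n:ims[n].copy() for n in ims}
for w,(x,y,z) in g.items():
    r=fitw(w,x,y,z,ims); print(w,{k:np.round(v*1000,1).tolist() for k,v in r.items()})
    for n in ims:
        c,_=cv2.findContours(mask(n,w,*r["both"],z,ims[n].shape[:2]).astype(np.uint8),cv2.RETR_EXTERNAL,2); cv2.drawContours(vis[n],c,-1,(255,0,0),1)
a=p2w("top",(150+580/2.6,110+155/2.6),.02);b=p2w("top",(150+532/2.6,110+300/2.6),.02)
yaw=np.arctan2(*(b-a)[[1,0]]); u=np.array([np.cos(yaw),np.sin(yaw)]); o=a[:2]+.072*u
X=[-.072,-.014,.036,.082]
for it in range(2):
  obs={n:wells(ims[n],n,(*o,yaw)) for n in ims}
  def f(p,ns): return np.concatenate([obs[n][i][0]-(p[:2]+x*np.array([np.cos(p[2]),np.sin(p[2])])) for n in ns for i,x in enumerate(X)])
  for ns in(["top"],["scene"],["top","scene"]):
    r=least_squares(f,[*o,yaw],args=(ns,)); print(ns,np.round(r.x,4),np.round(r.fun*1000,1))
  o,yaw=r.x[:2],r.x[2]
print({n:[round(a,1) for p,a in obs[n]] for n in ims})
for i,x in enumerate(X):
    P=o+x*np.array([np.cos(yaw),np.sin(yaw)]); print("well",np.round(P,4))
    for n in ims: cv2.polylines(vis[n],[np.round((proj(n,ring(*P,.02,[.022,.017,.014,.011][i]))+.5)*S-.5).astype(np.int32)],True,(0,255,0),1)
def crop(n,P,h=(130,100)):
    c=(proj(n,[P])[0]*S).astype(int); return vis[n][c[1]-h[1]:c[1]+h[1],c[0]-h[0]:c[0]+h[0]]
rows=[(.583,.276,.1),(.594,.066,.02),(*o,.02)],[(.437,.107,.02),(.394,.227,.02),(*o,.02)]
out=np.vstack([np.hstack([crop(n,P) for P in rows[0]]) for n in ims])
cv2.imwrite("pics/fit.png",out[:,:,::-1])
out=np.vstack([np.hstack([crop(n,P,(100,75)) for P in rows[1]]) for n in ims])
cv2.imwrite("pics/fit2.png",out[:,:,::-1])
E
python3 run1.py; python3 -c "
from h import *
o=robot.get_obs();print(o['time_s'],o['tcp_pos'],o['tcp_rot'],cv2.Rodrigues(o['tcp_rot'])[0])"
```

```text
w500 {'top': [584.5, 260.7], 'scene': [582.9, 270.6], 'both': [582.9, 270.6]}
w200 {'top': [596.0, 65.0], 'scene': [596.7, 65.3], 'both': [596.5, 65.0]}
w100 {'top': [443.5, 102.4], 'scene': [437.2, 104.7], 'both': [437.6, 104.3]}
w50 {'top': [398.9, 229.7], 'scene': [395.2, 231.2], 'both': [396.0, 230.8]}
['top'] [ 0.55   -0.1599  2.8108] [ 0.1 -0.1  0.4  0.3 -1.2 -0.4  0.7  0.2]
['scene'] [ 0.5495 -0.1603  2.8107] [ 0.3 -0.1  0.3  0.2 -1.3 -0.4  0.6  0.3]
['top', 'scene'] [ 0.5497 -0.1601  2.8108] [ 0.3  0.1  0.6  0.5 -1.  -0.2  0.9  0.3  0.1 -0.2  0.1  0.  -1.5 -0.6
  0.4  0.1]
['top'] [ 0.5499 -0.1599  2.8112] [ 0.2 -0.1  0.4  0.3 -1.4 -0.5  0.8  0.2]
['scene'] [ 0.5495 -0.1603  2.8109] [ 0.3 -0.1  0.3  0.2 -1.3 -0.4  0.6  0.3]
['top', 'scene'] [ 0.5497 -0.1601  2.8111] [ 0.4  0.1  0.6  0.5 -1.1 -0.3  1.   0.4  0.1 -0.2  0.1  0.  -1.5 -0.6
  0.4  0.1]
{'top': [np.float64(321.9), np.float64(217.6), np.float64(179.6), np.float64(118.0)], 'scene': [np.float64(165.8), np.float64(118.4), np.float64(101.2), np.float64(70.9)]}
well [ 0.6178 -0.1835]
well [ 0.5629 -0.1647]
well [ 0.5156 -0.1484]
well [ 0.4721 -0.1335]
2.0833 [ 0.183988   -0.5972878   0.24453895] [-3.10229542e+00  4.94947046e-01  4.86590128e-05] [[ 9.50356190e-01 -3.11164123e-01 -2.06882205e-05]
 [-3.11164121e-01 -9.50356188e-01  6.69507052e-05]
 [-4.04938359e-05 -5.71895852e-05 -9.99999998e-01]]
```

View pics/fit.png

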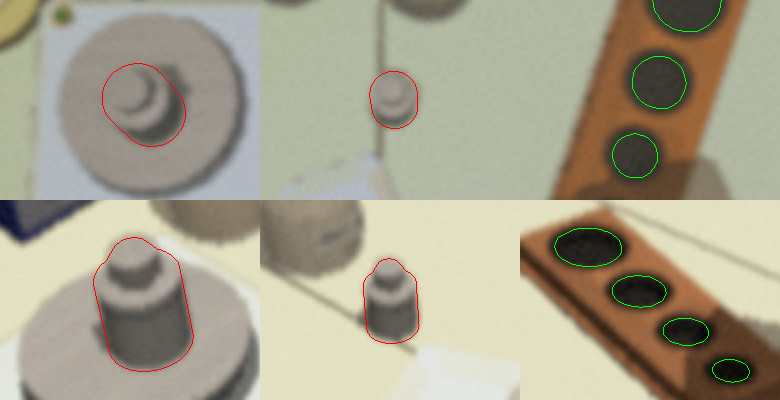

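View pics/fit2.png

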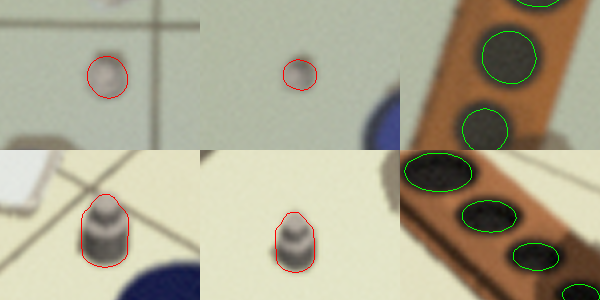

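The overlays match. The wells (green) sit in the mouths in both views, and the weight outlines agree with the steel in the scene view: w500 (145,300), w200 (390,300), w100 (105,230) and w50 (295,245). I go for w500 first.

Emit:
move_arm --pt "0.11 -1 0 0 0 0 0.5" --pt "0.11 -1 0 0 0 0 0.5" --pt "0.11 -1 0 0 0 0 0.5" --pt "0.11 -1 0 0 0 0 0.5" --pt "0.11 -1 0 0 0 0 0.5" --pt "0.11 -1 0 0 0 0 0.5" --pt "0.11 -1 0 0 0 0 0.5" --pt "0.11 -1 0 0 0 0 0.5" --pt "0.11 -1 0 0 0 0 0.5" --pt "0.11 -1 0 0 0 0 0.5" --pt "0.11 -1 0 0 0 0 0.5" --pt "0.11 -1 0 0 0 0 0.5" --pt "0.11 -1 0 0 0 0 0.5" --pt "0.11 -1 0 0 0 0 0.5" --pt "0.11 -1 0 0 0 0 0.5" --pt "0.11 -1 0 0 0 0 0.5" --pt "0.11 -1 0 0 0 0 0.5" --pt "0.11 -1 0 0 0 0 0.5"

```text
time_s: 3.58
tcp_pos: [0.4351, -0.0489, 0.2445]
tcp_rot: [3.102, -0.497, -0.001]
ft_force: [-0.2, -0.5, -0.1]
grip_width: 0.0462
finger_force: 0.0
```

```bash
cat > d.py <<'E'
import sys
from h import *
o=robot.get_obs(); R=cv2.Rodrigues(o["tcp_rot"])[0]; p=o["tcp_pos"]
print(round(o["time_s"],2),np.round(p,4),"yaw y-axis",np.round(R[:,1],3),"F",np.round(o["ft_force"],1),"grip",round(o["grip_width"],4),round(o["finger_force"],1))
for a in sys.argv[1:]:
    t=np.array(eval(a)); print(a,np.round(R.T@(t-p)/.6,4)); p=t
E
python3 d.py .582,.270,.18 .582,.270,.116
```

```text
3.58 [ 0.4351 -0.0489  0.2445] yaw y-axis [-0.313 -0.95   0.   ] F [-0.2 -0.5 -0.1] grip 0.0462 0.0
.582,.270,.18 [ 0.0664 -0.5815  0.1072]
.582,.270,.116 [ 0.     -0.      0.1067]
```

Emit:
move_arm --pt "0.066 -0.58 0.107 0 0 0 0.5" --pt "0.066 -0.58 0.107 0 0 0 0.5" --pt "0.066 -0.58 0.107 0 0 0 0.5" --pt "0.066 -0.58 0.107 0 0 0 0.5" --pt "0.066 -0.58 0.107 0 0 0 0.5" --pt "0.066 -0.58 0.107 0 0 0 0.5" --pt "0.066 -0.58 0.107 0 0 0 0.5" --pt "0.066 -0.58 0.107 0 0 0 0.5" --pt "0.066 -0.58 0.107 0 0 0 0.5" --pt "0.066 -0.58 0.107 0 0 0 0.5" --pt "0.066 -0.58 0.107 0 0 0 0.5" --pt "0.066 -0.58 0.107 0 0 0 0.5"

```text
time_s: 4.58
tcp_pos: [0.5824, 0.2674, 0.1802]
tcp_rot: [3.1, -0.502, -0.001]
ft_force: [0.1, -0.6, -0.0]
grip_width: 0.0461
finger_force: 0.0
```

```bash
python3 d.py .582,.270,.1155; python3 - <<'E'
from h import *
a=save("scene","o1.png",(110,170,310,320),2.5)
b=save("top","o2.png",(130,110,330,260),2.5)
E
```

```text
4.58 [0.5824 0.2674 0.1802] yaw y-axis [-0.315 -0.949  0.001] F [ 0.1 -0.6 -0. ] grip 0.0461 0.0
.582,.270,.1155 [-0.0019 -0.004   0.1078]
```

View pics/o1.png

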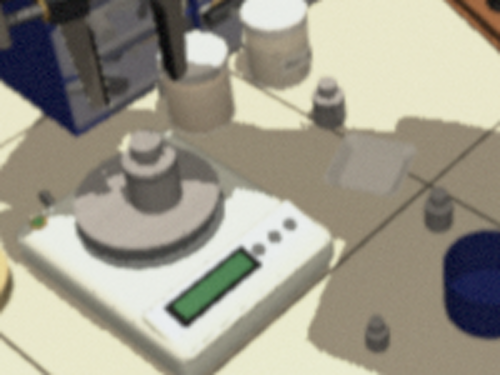

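The open fingers are at (105,105) and (175,75), straddling w500 at (150,165). The cabinet corner is close by, so I check its distance and descend slowly.

```bash
python3 -c "
from h import *
print(p2w('scene',(140,222),0),p2w('scene',(237,170),0))"
```

```text
[0.76594901 0.22123619 0.        ] [ 0.73227451 -0.06529339  0.        ]
```

Emit:
move_arm --pt "-0.001 -0.004 0.03 0 0 0 0.5" --pt "-0.001 -0.004 0.06 0 0 0 0.5" --pt "-0.001 -0.004 0.085 0 0 0 0.5" --pt "-0.001 -0.004 0.1 0 0 0 0.5" --pt "-0.001 -0.004 0.1075 0 0 0 0.5" --pt "-0.001 -0.004 0.1075 0 0 0 0.5"

```text
time_s: 5.18
tcp_pos: [0.5824, 0.2709, 0.1155]
tcp_rot: [3.101, -0.502, -0.001]
ft_force: [0.4, 0.1, -0.0]
grip_width: 0.0458
finger_force: 0.0
```

Emit:
move_arm --pt "0 0 0 0 0 0 0.2" --pt "0 0 0 0 0 0 0.2" --pt "0 0 0 0 0 0 0.2" --pt "0 0 0 0 0 0 0.2" --pt "0 0 0 0 0 0 0.2" --pt "0 0 0 0 0 0 0.2" --pt "0 0 0 0 0 0 0.2" --pt "0 0 0 0 0 0 0.2" --pt "0 0 0 0 0 0 0.2" --pt "0 0 -0.01 0 0 0 0.2" --pt "0 0 -0.04 0 0 0 0.2" --pt "0 0 -0.08 0 0 0 0.2" --pt "0 0 -0.08 0 0 0 0.2" --grip_force 30

```text
time_s: 6.27
tcp_pos: [0.5845, 0.2728, 0.1675]
tcp_rot: [-3.098, 0.5, -0.006]
ft_force: [2.2, 1.7, -5.2]
grip_width: 0.0227
finger_force: 30.0
```

```bash
python3 d.py .60,.05,.20 .6178,-.1835,.12; python3 - <<'E'
from fit import *
save("scene","o3.png",(110,120,310,320),2.5)
E
```

```text
6.27 [0.5845 0.2728 0.1675] yaw y-axis [-0.315 -0.949 -0.004] F [ 2.2  1.7 -5.2] grip 0.0227 30.0
.60,.05,.20 [ 0.1416  0.3442 -0.0549]
.6178,-.1835,.12 [0.1502 0.3606 0.1325]
```

View pics/o3.png

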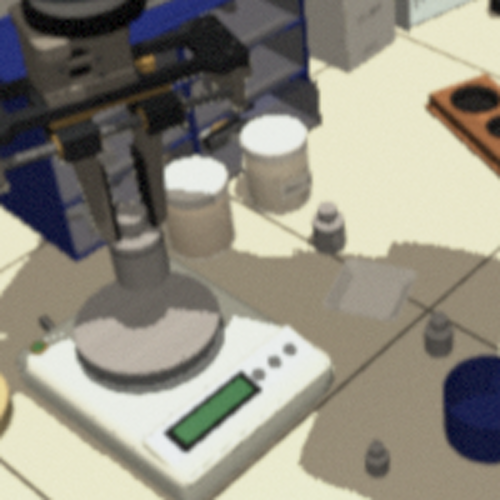

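w500 hangs upright between the fingers at (135,250), with 5 N on the wrist. I carry it over the largest well.

Emit:
move_arm --pt "0.05 0.12 -0.055 0 0 0 0.2" --pt "0.1 0.24 -0.055 0 0 0 0.2" --pt "0.15 0.36 -0.055 0 0 0 0.2" --pt "0.2 0.48 -0.055 0 0 0 0.2" --pt "0.24 0.58 -0.055 0 0 0 0.2" --pt "0.27 0.65 -0.055 0 0 0 0.2" --pt "0.292 0.705 -0.055 0 0 0 0.2" --pt "0.292 0.705 -0.055 0 0 0 0.2" --pt "0.292 0.705 -0.055 0 0 0 0.2" --pt "0.292 0.705 -0.055 0 0 0 0.2" --pt "0.292 0.705 -0.055 0 0 0 0.2" --pt "0.292 0.705 -0.055 0 0 0 0.2" --pt "0.292 0.705 -0.055 0 0 0 0.2" --pt "0.292 0.705 0.03 0 0 0 0.2" --pt "0.292 0.705 0.08 0 0 0 0.2" --pt "0.292 0.705 0.09 0 0 0 0.2" --pt "0.292 0.705 0.09 0 0 0 0.2" --pt "0.292 0.705 0.09 0 0 0 0.2"

```text
time_s: 7.82
tcp_pos: [0.6162, -0.1839, 0.1103]
tcp_rot: [-3.101, 0.499, 0.001]
ft_force: [1.9, -0.1, -5.1]
grip_width: 0.0227
finger_force: 30.0
```

```bash
cat > look.py <<'E'
import sys
from fit import *
# look.py name weight bottomz x y : overlay weight outline at predicted pose on both views
w,z,x,y=sys.argv[2],*map(float,sys.argv[3:6]); t=[]
ims=images(); print({k:np.round(v*1000,1) for k,v in fitw(w,x,y,z,ims).items()})
for n in ims:
    im=ims[n]; c,_=cv2.findContours(mask(n,w,x,y,z,im.shape[:2]).astype(np.uint8),cv2.RETR_EXTERNAL,2); cv2.drawContours(im,c,-1,(255,0,0),1)
    q=(proj(n,[(x,y,z)])[0]*S).astype(int); t.append(im[q[1]-250:q[1]+150,q[0]-190:q[0]+190])
cv2.imwrite("pics/"+sys.argv[1],np.hstack(t)[:,:,::-1])
E
python3 d.py .6178,-.1835,.10 .6178,-.1835,.054; python3 look.py p500.png w500 .068 .6178 -.1835
```

```text
7.82 [ 0.6162 -0.1839  0.1103] yaw y-axis [-0.314 -0.949 -0.   ] F [ 1.9 -0.1 -5.1] grip 0.0227 30.0
.6178,-.1835,.10 [ 0.0024 -0.0016  0.0171]
.6178,-.1835,.054 [0.     0.     0.0767]
{'top': array([ 637.1, -189.5]), 'scene': array([ 614.9, -180.7]), 'both': array([ 615.1, -180.2])}
```

View pics/p500.png

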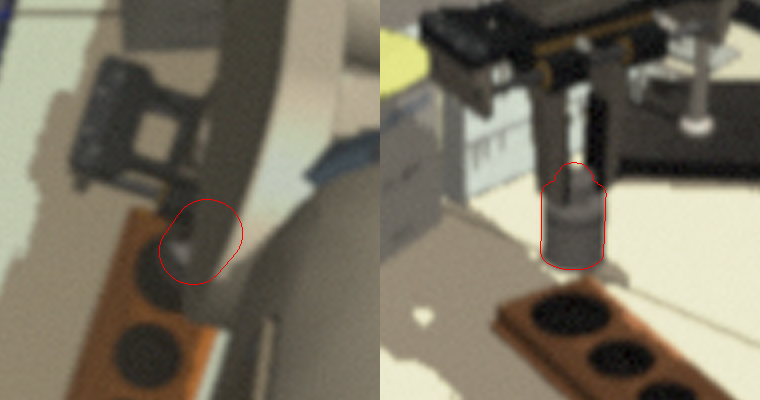

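The predicted outline matches the held weight in the scene view, so I lower it.

Emit:
move_arm --pt "0.002 -0.001 0.03 0 0 0 0.2" --pt "0.002 -0.001 0.055 0 0 0 0.2" --pt "0.002 -0.001 0.065 0 0 0 0.2" --pt "0.002 -0.001 0.072 0 0 0 0.2" --pt "0.002 -0.001 0.078 0 0 0 0.2" --pt "0.002 -0.001 0.084 0 0 0 0.2" --pt "0.002 -0.001 0.09 0 0 0 0.2" --pt "0.002 -0.001 0.09 0 0 0 0.2" --pt "0.002 -0.001 0.09 0 0 0 0.2"

```text
time_s: 8.67
tcp_pos: [0.6174, -0.1848, 0.0561]
tcp_rot: [3.101, -0.501, 0.0]
ft_force: [-0.1, -0.3, -5.3]
grip_width: 0.0228
finger_force: 30.0
```

Emit:
move_arm --pt "0 0 0.002 0 0 0 0.2" --pt "0 0 0.003 0 0 0 0.2" --pt "0 0 0.004 0 0 0 0.2" --pt "0 0 0.0045 0 0 0 0.2" --pt "0 0 0.0045 0 0 0 0.2"

```text
time_s: 9.08
tcp_pos: [0.6182, -0.1852, 0.0555]
tcp_rot: [3.101, -0.501, 0.003]
ft_force: [-3.7, -0.5, 10.7]
grip_width: 0.0229
finger_force: 30.0
```

Contact at 10 mm bottom height is inside the well. I ease the push, open, and look.

Emit:
move_arm --pt "0 0 -0.0025 0 0 0 0.2" --pt "0 0 -0.0025 0 0 0 0.2" --pt "0 0 -0.0025 0 0 0 0.35" --pt "0 0 -0.0025 0 0 0 0.5" --pt "0 0 -0.0025 0 0 0 0.5" --pt "0 0 -0.0025 0 0 0 0.5" --pt "0 0 -0.03 0 0 0 0.5" --pt "0 0 -0.07 0 0 0 0.5" --pt "0 0 -0.14 0 0 0 0.5" --pt "0 0 -0.2 0 0 0 0.5" --pt "0 0 -0.2 0 0 0 0.5" --pt "0 0 -0.2 0 0 0 0.5"

```text
time_s: 10.08
tcp_pos: [0.6188, -0.1851, 0.1757]
tcp_rot: [3.101, -0.5, 0.008]
ft_force: [-0.8, -0.8, 0.1]
grip_width: 0.046
finger_force: 0.0
```

```bash
python3 d.py .5965,.0652,.10 .5965,.0652,.0335; python3 look.py q500.png w500 .008 .6178 -.1835
```

```text
10.08 [ 0.6188 -0.1851  0.1757] yaw y-axis [-0.315 -0.949 -0.   ] F [-0.8 -0.8  0.1] grip 0.046 0.0
.5965,.0652,.10 [-0.1671 -0.3843  0.1255]
.5965,.0652,.0335 [-0.0005  0.      0.1108]
{'top': array([ 619.3, -185. ]), 'scene': array([ 621.3, -195.6]), 'both': array([ 619.6, -189. ])}
```

View pics/q500.png

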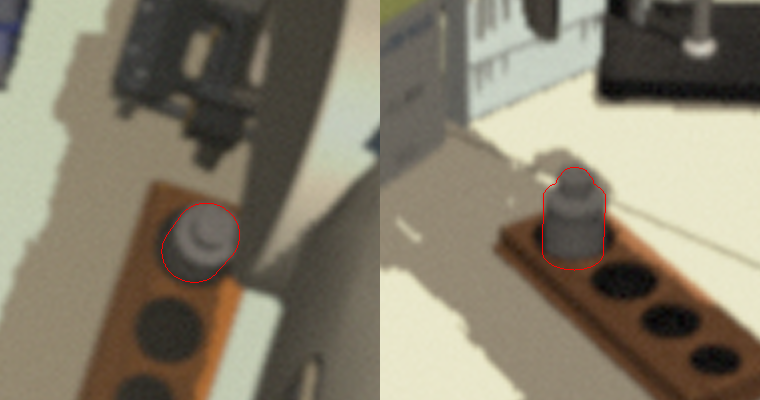

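w500 (575,215) stands in its well and matches the outline drawn at floor height. Next is w200.

Emit:
move_arm --pt "-0.028 -0.064 0 0 0 0 0.42" --pt "-0.056 -0.128 0 0 0 0 0.42" --pt "-0.084 -0.192 0 0 0 0 0.42" --pt "-0.112 -0.256 0.02 0 0 0 0.42" --pt "-0.14 -0.32 0.06 0 0 0 0.42" --pt "-0.167 -0.384 0.1 0 0 0 0.42" --pt "-0.167 -0.384 0.125 0 0 0 0.42" --pt "-0.167 -0.384 0.125 0 0 0 0.42" --pt "-0.167 -0.384 0.125 0 0 0 0.42" --pt "-0.167 -0.384 0.125 0 0 0 0.42"

```text
time_s: 11.02
tcp_pos: [0.5945, 0.0648, 0.0979]
tcp_rot: [3.101, -0.501, -0.002]
ft_force: [-0.6, -1.4, 1.0]
grip_width: 0.0387
finger_force: 0.0
```

```bash
python3 d.py .5965,.0652,.0335
```

```text
11.02 [0.5945 0.0648 0.0979] yaw y-axis [-0.315 -0.949  0.001] F [-0.6 -1.4  1. ] grip 0.0387 0.0
.5965,.0652,.0335 [ 0.0031 -0.0018  0.1073]
```

Emit:
move_arm --pt "0.003 -0.001 0.04 0 0 0 0.42" --pt "0.003 -0.001 0.07 0 0 0 0.42" --pt "0.003 -0.001 0.09 0 0 0 0.42" --pt "0.003 -0.001 0.102 0 0 0 0.42" --pt "0.003 -0.001 0.108 0 0 0 0.42" --pt "0.003 -0.001 0.108 0 0 0 0.42" --pt "0.003 -0.001 0.108 0 0 0 0.42"

```text
time_s: 11.6
tcp_pos: [0.5971, 0.0653, 0.0341]
tcp_rot: [-3.101, 0.501, -0.001]
ft_force: [-0.2, -0.1, -0.1]
grip_width: 0.0387
finger_force: 0.0
```

Emit:
move_arm --pt "0 0 0 0 0 0 0.12" --pt "0 0 0 0 0 0 0.12" --pt "0 0 0 0 0 0 0.12" --pt "0 0 0 0 0 0 0.12" --pt "0 0 0 0 0 0 0.12" --pt "0 0 0 0 0 0 0.12" --pt "0 0 0 0 0 0 0.12" --pt "0 0 0 0 0 0 0.12" --grip_force 20

```text
time_s: 12.27
tcp_pos: [0.5969, 0.0655, 0.0338]
tcp_rot: [-3.101, 0.5, -0.001]
ft_force: [-0.9, -1.0, 5.9]
grip_width: 0.0168
finger_force: 20.0
```

Emit:
move_arm --pt "0 0 -0.005 0 0 0 0.12" --pt "0 0 -0.01 0 0 0 0.12" --pt "0 0 -0.02 0 0 0 0.12" --pt "0 0 -0.04 0 0 0 0.12" --pt "0 0 -0.08 0 0 0 0.12" --pt "0 0 -0.13 0 0 0 0.12" --pt "0 0 -0.18 0 0 0 0.12" --pt "0 0 -0.18 0 0 0 0.12" --pt "0 0 -0.18 0 0 0 0.12"

```text
time_s: 13.02
tcp_pos: [0.5979, 0.0658, 0.1439]
tcp_rot: [-3.1, 0.5, -0.007]
ft_force: [-0.0, 0.1, -2.1]
grip_width: 0.0172
finger_force: 20.0
```

```bash
python3 d.py .5629,-.1647,.14 .5629,-.1647,.07 .5629,-.1647,.0415
```

```text
13.02 [0.5979 0.0658 0.1439] yaw y-axis [-0.315 -0.949 -0.002] F [-0.   0.1 -2.1] grip 0.0172 20.0
.5629,-.1647,.14 [0.0655 0.3829 0.0061]
.5629,-.1647,.07 [-0.0005  0.0002  0.1167]
.5629,-.1647,.0415 [-0.0002  0.0001  0.0475]
```

Emit:
move_arm --pt "0.01 0.06 0 0 0 0 0.12" --pt "0.02 0.12 0 0 0 0 0.12" --pt "0.03 0.18 0 0 0 0 0.12" --pt "0.04 0.24 0 0 0 0 0.12" --pt "0.05 0.3 0 0 0 0 0.12" --pt "0.06 0.35 0 0 0 0 0.12" --pt "0.065 0.383 0 0 0 0 0.12" --pt "0.065 0.383 0 0 0 0 0.12" --pt "0.065 0.383 0.05 0 0 0 0.12" --pt "0.065 0.383 0.1 0 0 0 0.12" --pt "0.065 0.383 0.12 0 0 0 0.12" --pt "0.065 0.383 0.12 0 0 0 0.12" --pt "0.065 0.383 0.12 0 0 0 0.12"

```text
time_s: 14.1
tcp_pos: [0.5606, -0.1641, 0.0688]
tcp_rot: [-3.101, 0.5, 0.004]
ft_force: [0.3, 0.1, -1.9]
grip_width: 0.0165
finger_force: 20.0
```

```bash
python3 d.py .5629,-.1647,.0415;  python3 look.py p200.png w200 .038 .5629 -.1647
```

```text
14.1 [ 0.5606 -0.1641  0.0688] yaw y-axis [-0.314 -0.949 -0.   ] F [ 0.3  0.1 -1.9] grip 0.0165 20.0
.5629,-.1647,.0415 [ 0.004  -0.0002  0.0455]
{'top': array([ 580. , -172.2]), 'scene': array([ 558.8, -160.9]), 'both': array([ 568.9, -170.6])}
```

View pics/p200.png

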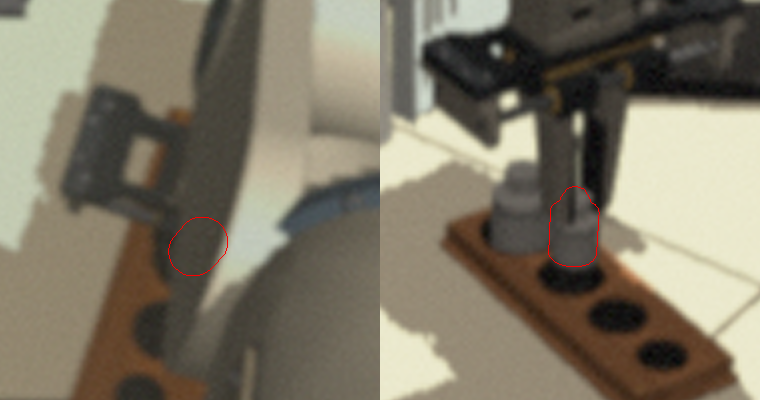

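Outline at (575,230) matches, above well 2. I let it settle and lower slowly.

Emit:
move_arm --pt "0.001 0 0 0 0 0 0.12" --pt "0.001 0 0 0 0 0 0.12" --pt "0.001 0 0 0 0 0 0.12" --pt "0.001 0 0.01 0 0 0 0.12" --pt "0.001 0 0.02 0 0 0 0.12" --pt "0.001 0 0.028 0 0 0 0.12" --pt "0.001 0 0.034 0 0 0 0.12" --pt "0.001 0 0.034 0 0 0 0.12" --pt "0.001 0 0.034 0 0 0 0.12"

```text
time_s: 14.95
tcp_pos: [0.562, -0.1651, 0.0488]
tcp_rot: [-3.101, 0.501, -0.0]
ft_force: [-0.6, 1.3, 0.6]
grip_width: 0.0168
finger_force: 20.0
```

Emit:
move_arm --pt "0 0 0.003 0 0 0 0.12" --pt "0 0 0.006 0 0 0 0.12" --pt "0 0 0.008 0 0 0 0.12" --pt "0 0 0.008 0 0 0 0.12"

```text
time_s: 15.28
tcp_pos: [0.5622, -0.1651, 0.0444]
tcp_rot: [3.101, -0.501, 0.001]
ft_force: [1.1, 0.3, -1.0]
grip_width: 0.0169
finger_force: 20.0
```

Emit:
move_arm --pt "0 0 0.0015 0 0 0 0.12" --pt "0 0 0.003 0 0 0 0.12" --pt "0 0 0.003 0 0 0 0.12"

```text
time_s: 15.53
tcp_pos: [0.5617, -0.1649, 0.042]
tcp_rot: [-3.101, 0.501, 0.0]
ft_force: [3.3, -0.2, -1.1]
grip_width: 0.0172
finger_force: 20.0
```

Emit:
move_arm --pt "0.0015 0 0.001 0 0 0 0.12" --pt "0.0015 0 0.002 0 0 0 0.12" --pt "0.0015 0 0.002 0 0 0 0.12" --pt "0.0015 0 0.002 0 0 0 0.12"

```text
time_s: 15.87
tcp_pos: [0.5625, -0.1654, 0.0417]
tcp_rot: [3.101, -0.501, -0.001]
ft_force: [-0.9, 0.0, 7.0]
grip_width: 0.0169
finger_force: 20.0
```

Now on the floor (Fz up 9 N). I release it and rise, straight up, then over to w100.

Emit:
move_arm --pt "0 0 -0.001 0 0 0 0.12" --pt "0 0 -0.001 0 0 0 0.3" --pt "0 0 -0.001 0 0 0 0.42" --pt "0 0 -0.001 0 0 0 0.42" --pt "0 0 -0.001 0 0 0 0.42" --pt "0 0 -0.03 0 0 0 0.42" --pt "0 0 -0.08 0 0 0 0.42" --pt "0 0 -0.14 0 0 0 0.42" --pt "0 0 -0.16 0 0 0 0.42" --pt "0 0 -0.16 0 0 0 0.42" --pt "0 0 -0.16 0 0 0 0.42"

```text
time_s: 16.78
tcp_pos: [0.5628, -0.1654, 0.1374]
tcp_rot: [3.101, -0.501, 0.002]
ft_force: [-0.5, 0.1, -0.6]
grip_width: 0.0386
finger_force: 0.0
```

```bash
python3 d.py .4374,.1045,.10 .4374,.1045,.025; python3 - <<'E'
from fit import *
ims=images(); print({k:np.round(v*1000,1) for k,v in fitw("w200",.5629,-.1647,.008,ims).items()})
print({k:np.round(v*1000,1) for k,v in fitw("w100",.4374,.1045,0,ims).items()})
E
```

```text
16.78 [ 0.5628 -0.1654  0.1374] yaw y-axis [-0.315 -0.949 -0.   ] F [-0.5  0.1 -0.6] grip 0.0386 0.0
.4374,.1045,.10 [-0.34   -0.3612  0.062 ]
.4374,.1045,.025 [-1.00e-04  0.00e+00  1.25e-01]
{'top': array([ 564.8, -166. ]), 'scene': array([ 559.4, -160.3]), 'both': array([ 564.2, -166.1])}
{'top': array([436.4, 104.8]), 'scene': array([436.6, 104.4]), 'both': array([436.3, 104.8])}
```

Emit:
move_arm --pt "-0.045 -0.048 0 0 0 0 0.4" --pt "-0.09 -0.096 0 0 0 0 0.4" --pt "-0.135 -0.144 0 0 0 0 0.4" --pt "-0.18 -0.192 0 0 0 0 0.4" --pt "-0.225 -0.24 0 0 0 0 0.4" --pt "-0.27 -0.288 0.02 0 0 0 0.4" --pt "-0.315 -0.336 0.04 0 0 0 0.4" --pt "-0.341 -0.361 0.062 0 0 0 0.4" --pt "-0.341 -0.361 0.062 0 0 0 0.4" --pt "-0.341 -0.361 0.062 0 0 0 0.4" --pt "-0.341 -0.361 0.062 0 0 0 0.4" --pt "-0.341 -0.361 0.1 0 0 0 0.4" --pt "-0.341 -0.361 0.14 0 0 0 0.4" --pt "-0.341 -0.361 0.165 0 0 0 0.4" --pt "-0.341 -0.361 0.18 0 0 0 0.4" --pt "-0.341 -0.361 0.18 0 0 0 0.4" --pt "-0.341 -0.361 0.18 0 0 0 0.4"

```text
time_s: 18.3
tcp_pos: [0.437, 0.104, 0.0292]
tcp_rot: [3.101, -0.502, -0.001]
ft_force: [1.4, 1.1, -0.6]
grip_width: 0.0369
finger_force: 0.0
```

```bash
python3 d.py .4368,.1045,.025
```

```text
18.3 [0.437  0.104  0.0292] yaw y-axis [-0.316 -0.949  0.   ] F [ 1.4  1.1 -0.6] grip 0.0369 0.0
.4368,.1045,.025 [-0.0005 -0.0007  0.0071]
```

Emit:
move_arm --pt "0 0 0.0065 0 0 0 0.4" --pt "0 0 0.0065 0 0 0 0.4" --pt "0 0 0.0065 0 0 0 0.1" --pt "0 0 0.0065 0 0 0 0.1" --pt "0 0 0.0065 0 0 0 0.1" --pt "0 0 0.0065 0 0 0 0.1" --pt "0 0 0.0065 0 0 0 0.1" --pt "0 0 0.0065 0 0 0 0.1" --pt "0 0 0.0065 0 0 0 0.1" --pt "0 0 0.0065 0 0 0 0.1" --pt "0 0 0.0065 0 0 0 0.1" --grip_force 15

```text
time_s: 19.22
tcp_pos: [0.4368, 0.1047, 0.0255]
tcp_rot: [-3.101, 0.501, -0.001]
ft_force: [-0.5, -1.5, 6.1]
grip_width: 0.0141
finger_force: 15.0
```

Emit:
move_arm --pt "0 0 -0.01 0 0 0 0.1" --pt "0 0 -0.02 0 0 0 0.1" --pt "0 0 -0.06 0 0 0 0.1" --pt "0 0 -0.12 0 0 0 0.1" --pt "0 0 -0.18 0 0 0 0.1" --pt "0 0 -0.18 0 0 0 0.1" --pt "0 0 -0.18 0 0 0 0.1"

```text
time_s: 19.8
tcp_pos: [0.438, 0.105, 0.1353]
tcp_rot: [-3.1, 0.5, -0.007]
ft_force: [-0.9, -0.3, -1.9]
grip_width: 0.014
finger_force: 15.0
```

```bash
python3 - <<'E'
exec(open("run1.py").read().split("vis=")[0].replace('ims=images()','ims=images()'))
src=open("run1.py").read(); src=src[src.index("a=p2w"):src.index("def crop")].replace("for n in ims: cv2","for n in []: cv2")
exec(src)
E
python3 d.py .5156,-.1484,.14 .5156,-.1484,.033
```

```text
['top'] [ 0.548  -0.1565  2.8439] [-5.9  1.6 -0.3  1.1  2.8 -2.2  3.4 -0.5]
['scene'] [ 0.5512 -0.1591  2.8176] [-7.4  0.   9.4  1.4 -1.1 -1.  -1.  -0.5]
['top', 'scene'] [ 0.5496 -0.1578  2.8305] [-7.3  3.8 -1.8  2.6  1.1 -1.3  1.5 -0.2 -6.1 -2.2 11.  -0.1  0.7 -1.9
  1.  -0.8]
['top'] [ 0.5479 -0.1565  2.8442] [-6.   1.6 -0.3  1.1  2.8 -2.2  3.4 -0.5]
['scene'] [ 0.5533 -0.1587  2.8311] [-2.  -2.2  7.7  3.  -3.  -1.  -2.7  0.2]
['top', 'scene'] [ 0.5506 -0.1576  2.8373] [-8.5  3.2 -2.9  2.3  0.1 -1.3  0.6  0.1  0.6 -3.8 10.4  1.8 -0.3 -1.9
  0.1 -0.5]
{'top': [np.float64(164.8), np.float64(123.1), np.float64(166.8), np.float64(118.9)], 'scene': [np.float64(98.8), np.float64(107.8), np.float64(96.1), np.float64(71.0)]}
well [ 0.6193 -0.1792]
well [ 0.564  -0.1618]
well [ 0.5163 -0.1468]
well [ 0.4724 -0.133 ]
19.9 [0.4359 0.1045 0.1328] yaw y-axis [-0.315 -0.949  0.   ] F [-0.3 -1.  -1. ] grip 0.0143 15.0
.5156,-.1484,.14 [ 0.2587  0.3583 -0.0121]
.5156,-.1484,.033 [ 1.000e-04 -1.000e-04  1.783e-01]
```

Emit:
move_arm --pt "0.035 0.049 0 0 0 0 0.1" --pt "0.07 0.097 0 0 0 0 0.1" --pt "0.105 0.145 0 0 0 0 0.1" --pt "0.14 0.194 0 0 0 0 0.1" --pt "0.175 0.242 0 0 0 0 0.1" --pt "0.21 0.29 0 0 0 0 0.1" --pt "0.24 0.33 0 0 0 0 0.1" --pt "0.259 0.358 0 0 0 0 0.1" --pt "0.259 0.358 0.03 0 0 0 0.1" --pt "0.259 0.358 0.07 0 0 0 0.1" --pt "0.259 0.358 0.11 0 0 0 0.1" --pt "0.259 0.358 0.125 0 0 0 0.1" --pt "0.259 0.358 0.125 0 0 0 0.1" --pt "0.259 0.358 0.125 0 0 0 0.1" --pt "0.259 0.358 0.125 0 0 0 0.1"

```text
time_s: 21.15
tcp_pos: [0.517, -0.1481, 0.0588]
tcp_rot: [3.101, -0.5, 0.001]
ft_force: [-0.4, 0.1, -0.5]
grip_width: 0.0143
finger_force: 15.0
```

```bash
python3 d.py .516,-.1483,.0335;  python3 look.py p100.png w100 .033 .516 -.1483
```

```text
21.15 [ 0.517  -0.1481  0.0588] yaw y-axis [-0.314 -0.949 -0.   ] F [-0.4  0.1 -0.5] grip 0.0143 15.0
.516,-.1483,.0335 [-0.0015  0.0008  0.0422]
{'top': array([ 517.2, -151.2]), 'scene': array([ 516.5, -149.1]), 'both': array([ 516.4, -150. ])}
```

View pics/p100.png

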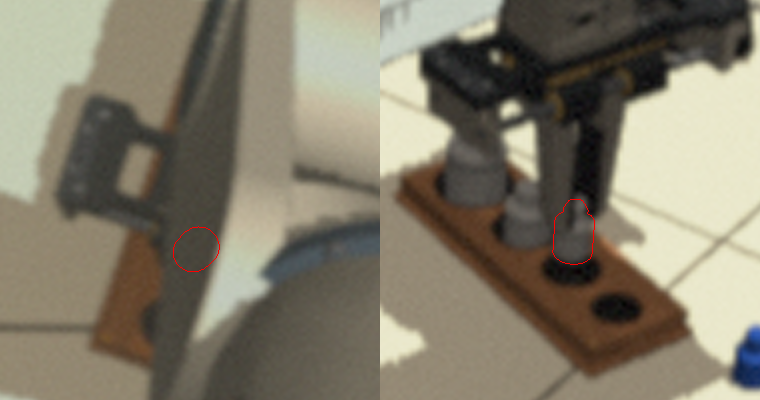

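w100 (573,235) hangs above well 3 (572,270), matching the outline. I lower it.

Emit:
move_arm --pt "-0.001 0.0005 0.01 0 0 0 0.1" --pt "-0.001 0.0005 0.018 0 0 0 0.1" --pt "-0.001 0.0005 0.024 0 0 0 0.1" --pt "-0.001 0.0005 0.03 0 0 0 0.1" --pt "-0.001 0.0005 0.035 0 0 0 0.1" --pt "-0.001 0.0005 0.039 0 0 0 0.1" --pt "-0.001 0.0005 0.039 0 0 0 0.1" --pt "-0.001 0.0005 0.039 0 0 0 0.1"

```text
time_s: 21.92
tcp_pos: [0.5158, -0.1482, 0.0347]
tcp_rot: [-3.101, 0.501, 0.0]
ft_force: [-0.9, 0.1, -0.9]
grip_width: 0.0142
finger_force: 15.0
```

Emit:
move_arm --pt "0 0 0.001 0 0 0 0.1" --pt "0 0 0.002 0 0 0 0.1" --pt "0 0 0.003 0 0 0 0.1" --pt "0 0 0.003 0 0 0 0.1"

```text
time_s: 22.25
tcp_pos: [0.5162, -0.1485, 0.0336]
tcp_rot: [3.101, -0.5, 0.001]
ft_force: [-0.8, 0.3, 3.0]
grip_width: 0.0142
finger_force: 15.0
```

Emit:
move_arm --pt "0 0 0 0 0 0 0.2" --pt "0 0 0 0 0 0 0.35" --pt "0 0 0 0 0 0 0.35" --pt "0 0 0 0 0 0 0.35" --pt "0 0 0 0 0 0 0.35" --pt "0 0 -0.03 0 0 0 0.35" --pt "0 0 -0.08 0 0 0 0.35" --pt "0 0 -0.14 0 0 0 0.35" --pt "0 0 -0.16 0 0 0 0.35" --pt "0 0 -0.16 0 0 0 0.35" --pt "0 0 -0.16 0 0 0 0.35"

```text
time_s: 23.17
tcp_pos: [0.5162, -0.1483, 0.1296]
tcp_rot: [3.101, -0.501, 0.002]
ft_force: [-0.2, -0.1, -1.2]
grip_width: 0.0325
finger_force: 0.0
```

```bash
python3 - <<'E'
from fit import *
ims=images(); print({k:np.round(v*1000,1) for k,v in fitw("w50",.396,.230,0,ims).items()})
print({k:np.round(v*1000,1) for k,v in fitw("w100",.516,-.1484,.008,ims).items()})
E
python3 d.py .3960,.2305,.08 .396,.2305,.0187
```

```text
{'top': array([399. , 229.9]), 'scene': array([395.2, 231.2]), 'both': array([396. , 230.8])}
{'top': array([ 518.8, -148.8]), 'scene': array([ 519.4, -153.1]), 'both': array([ 518.4, -149.9])}
23.27 [ 0.515 -0.148  0.128] yaw y-axis [-0.315 -0.949  0.   ] F [ 0.8  0.1 -0.3] grip 0.032 0.0
.3960,.2305,.08 [-0.3866 -0.5363  0.0806]
.396,.2305,.0187 [ 0.0002 -0.      0.1022]
```

Emit:
move_arm --pt "-0.039 -0.054 0 0 0 0 0.33" --pt "-0.077 -0.107 0 0 0 0 0.33" --pt "-0.116 -0.161 0 0 0 0 0.33" --pt "-0.155 -0.215 0 0 0 0 0.33" --pt "-0.193 -0.268 0 0 0 0 0.33" --pt "-0.232 -0.322 0 0 0 0 0.33" --pt "-0.271 -0.375 0 0 0 0 0.33" --pt "-0.309 -0.429 0 0 0 0 0.33" --pt "-0.348 -0.483 0 0 0 0 0.33" --pt "-0.3865 -0.536 0 0 0 0 0.33" --pt "-0.3865 -0.536 0.05 0 0 0 0.33" --pt "-0.3865 -0.536 0.1 0 0 0 0.33" --pt "-0.3865 -0.536 0.14 0 0 0 0.33" --pt "-0.3865 -0.536 0.16 0 0 0 0.33" --pt "-0.3865 -0.536 0.17 0 0 0 0.33" --pt "-0.3865 -0.536 0.17 0 0 0 0.33" --pt "-0.3865 -0.536 0.17 0 0 0 0.33"

```text
time_s: 24.68
tcp_pos: [0.3966, 0.2297, 0.0267]
tcp_rot: [3.101, -0.501, -0.002]
ft_force: [-0.2, -0.4, 0.5]
grip_width: 0.0307
finger_force: 0.0
```

```bash
python3 d.py .396,.2305,.0187
```

```text
24.68 [0.3966 0.2297 0.0267] yaw y-axis [-0.315 -0.949  0.001] F [-0.2 -0.4  0.5] grip 0.0307 0.0
.396,.2305,.0187 [-0.0013 -0.0009  0.0134]
```

Emit:
move_arm --pt "-0.0005 -0.0005 0.007 0 0 0 0.33" --pt "-0.0005 -0.0005 0.013 0 0 0 0.33" --pt "-0.0005 -0.0005 0.013 0 0 0 0.33" --pt "-0.0005 -0.0005 0.013 0 0 0 0.07" --pt "-0.0005 -0.0005 0.013 0 0 0 0.07" --pt "-0.0005 -0.0005 0.013 0 0 0 0.07" --pt "-0.0005 -0.0005 0.013 0 0 0 0.07" --pt "-0.0005 -0.0005 0.013 0 0 0 0.07" --pt "-0.0005 -0.0005 0.013 0 0 0 0.07" --pt "-0.0005 -0.0005 0.013 0 0 0 0.07" --pt "-0.0005 -0.0005 0.013 0 0 0 0.07" --grip_force 12

```text
time_s: 25.6
tcp_pos: [0.3969, 0.2305, 0.0195]
tcp_rot: [-3.101, 0.501, -0.0]
ft_force: [-0.7, -1.7, 4.2]
grip_width: 0.0111
finger_force: 12.0
```

Emit:
move_arm --pt "0 0 -0.01 0 0 0 0.07" --pt "0 0 -0.02 0 0 0 0.07" --pt "0 0 -0.06 0 0 0 0.07" --pt "0 0 -0.12 0 0 0 0.07" --pt "0 0 -0.17 0 0 0 0.07" --pt "0 0 -0.17 0 0 0 0.07" --pt "0 0 -0.17 0 0 0 0.07" --pt "0 0 -0.17 0 0 0 0.07"

```text
time_s: 26.27
tcp_pos: [0.3964, 0.2302, 0.1211]
tcp_rot: [-3.101, 0.501, 0.0]
ft_force: [0.8, 0.9, -0.0]
grip_width: 0.011
finger_force: 12.0
```

```bash
python3 d.py .4723,-.1334,.12 .4723,-.1334,.05
```

```text
26.27 [0.3964 0.2302 0.1211] yaw y-axis [-0.315 -0.949 -0.   ] F [ 0.8  0.9 -0. ] grip 0.011 12.0
.4723,-.1334,.12 [0.3108 0.5354 0.0019]
.4723,-.1334,.05 [0.     0.     0.1167]
```

Emit:
move_arm --pt "0.031 0.0535 0 0 0 0 0.07" --pt "0.062 0.107 0 0 0 0 0.07" --pt "0.093 0.16 0 0 0 0 0.07" --pt "0.124 0.214 0 0 0 0 0.07" --pt "0.155 0.268 0 0 0 0 0.07" --pt "0.186 0.321 0 0 0 0 0.07" --pt "0.217 0.375 0 0 0 0 0.07" --pt "0.249 0.428 0 0 0 0 0.07" --pt "0.28 0.482 0 0 0 0 0.07" --pt "0.311 0.535 0 0 0 0 0.07" --pt "0.311 0.535 0.03 0 0 0 0.07" --pt "0.311 0.535 0.07 0 0 0 0.07" --pt "0.311 0.535 0.1 0 0 0 0.07" --pt "0.311 0.535 0.118 0 0 0 0.07" --pt "0.311 0.535 0.118 0 0 0 0.07" --pt "0.311 0.535 0.118 0 0 0 0.07" --pt "0.311 0.535 0.118 0 0 0 0.07"

```text
time_s: 27.68
tcp_pos: [0.4731, -0.1329, 0.0508]
tcp_rot: [3.102, -0.5, 0.0]
ft_force: [-0.6, 0.1, 0.0]
grip_width: 0.0107
finger_force: 12.0
```

```bash
python3 d.py .4723,-.1334,.0275;  python3 look.py p50.png w50 .031 .4723 -.1334
```

```text
27.68 [ 0.4731 -0.1329  0.0508] yaw y-axis [-0.314 -0.949  0.   ] F [-0.6  0.1  0. ] grip 0.0107 12.0
.4723,-.1334,.0275 [-0.0011  0.0012  0.0389]
{'top': array([ 465.6, -133.3]), 'scene': array([ 470.9, -131.7]), 'both': array([ 471.7, -133.5])}
```

View pics/p50.png

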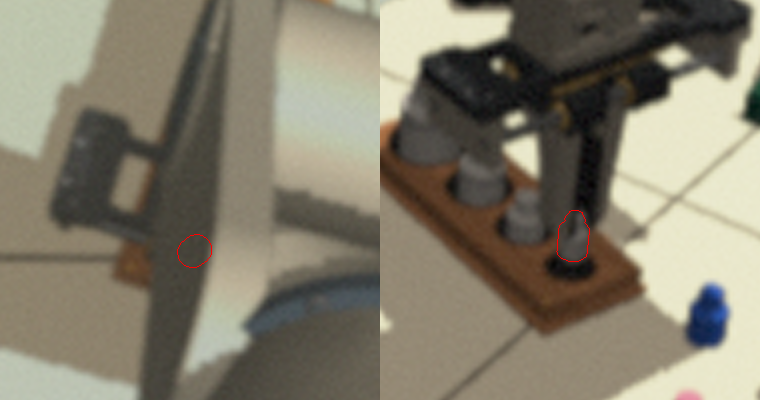

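w50 (572,240) is held above well 4 (570,265), matching the outline. I lower it.

Emit:
move_arm --pt "-0.0005 0.0005 0.01 0 0 0 0.07" --pt "-0.0005 0.0005 0.018 0 0 0 0.07" --pt "-0.0005 0.0005 0.023 0 0 0 0.07" --pt "-0.0005 0.0005 0.028 0 0 0 0.07" --pt "-0.0005 0.0005 0.032 0 0 0 0.07" --pt "-0.0005 0.0005 0.035 0 0 0 0.07" --pt "-0.0005 0.0005 0.035 0 0 0 0.07" --pt "-0.0005 0.0005 0.035 0 0 0 0.07"

```text
time_s: 28.45
tcp_pos: [0.476, -0.1344, 0.0308]
tcp_rot: [3.1, -0.5, 0.011]
ft_force: [3.7, -3.9, 8.8]
grip_width: 0.0109
finger_force: 13.4
```

Side contact on the well's mouth pushes toward +x, -y. I raise slightly, shift that way and try again.

Emit:
move_arm --pt "0 0 -0.006 0 0 0 0.07" --pt "0 0 -0.012 0 0 0 0.07" --pt "0.003 0.001 -0.012 0 0 0 0.07" --pt "0.004 0.001 -0.012 0 0 0 0.07" --pt "0.004 0.001 -0.012 0 0 0 0.07" --pt "0.004 0.001 -0.012 0 0 0 0.07"

```text
time_s: 28.95
tcp_pos: [0.4742, -0.1344, 0.0364]
tcp_rot: [-3.101, 0.501, 0.001]
ft_force: [-0.4, -0.6, -0.4]
grip_width: 0.011
finger_force: 12.0
```

```bash
python3 d.py .4723,-.1334,.0275; python3 look.py r50.png w50 .0195 .4745 -.1341
```

```text
28.95 [ 0.4742 -0.1344  0.0364] yaw y-axis [-0.315 -0.949 -0.   ] F [-0.4 -0.6 -0.4] grip 0.011 12.0
.4723,-.1334,.0275 [-0.0035 -0.0006  0.0148]
{'top': array([ 471.3, -135.6]), 'scene': array([ 470.9, -132.8]), 'both': array([ 471.4, -134.3])}
```

View pics/r50.png

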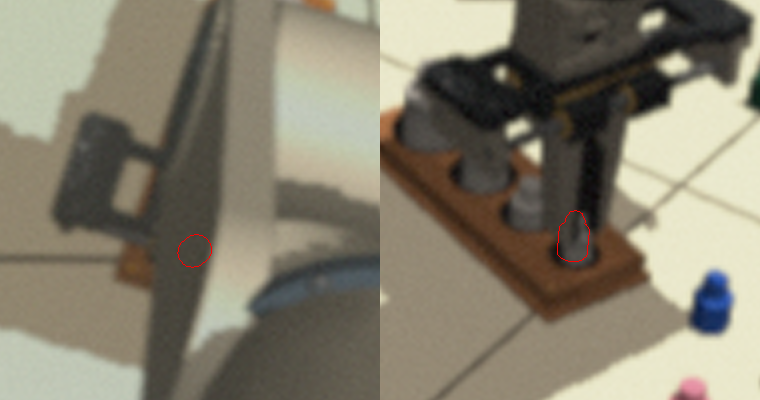

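The weight (580,252) sits about 2 mm toward -x and slightly lower than the outline, so the correction made is right. I lower again.

Emit:
move_arm --pt "0 0 0.003 0 0 0 0.07" --pt "0 0 0.006 0 0 0 0.07" --pt "0 0 0.008 0 0 0 0.07" --pt "0 0 0.008 0 0 0 0.07"

```text
time_s: 29.38
tcp_pos: [0.4752, -0.1348, 0.0319]
tcp_rot: [3.101, -0.501, 0.002]
ft_force: [1.0, -0.2, 1.5]
grip_width: 0.0106
finger_force: 12.0
```

Emit:
move_arm --pt "0.001 0 0.002 0 0 0 0.07" --pt "0.001 0 0.003 0 0 0 0.07" --pt "0.001 0 0.003 0 0 0 0.07"

```text
time_s: 29.63
tcp_pos: [0.4764, -0.1352, 0.0307]
tcp_rot: [3.101, -0.501, 0.004]
ft_force: [2.2, -2.0, 7.0]
grip_width: 0.0107
finger_force: 13.2
```

The bottom is below the countersink in any case (the tip can't be under the shoulder), so it is in the well and most likely on the floor. I ease the push and open gradually.

Emit:
move_arm --pt "0 0 -0.001 0 0 0 0.07" --pt "0 0 -0.001 0 0 0 0.07" --pt "0 0 -0.001 0 0 0 0.15" --pt "0 0 -0.001 0 0 0 0.2" --pt "0 0 -0.001 0 0 0 0.3" --pt "0 0 -0.001 0 0 0 0.33" --pt "0 0 -0.001 0 0 0 0.33" --pt "0 0 -0.001 0 0 0 0.33" --pt "0 0 -0.03 0 0 0 0.33" --pt "0 0 -0.08 0 0 0 0.33" --pt "0 0 -0.15 0 0 0 0.33" --pt "0 0 -0.22 0 0 0 0.33" --pt "0 0 -0.3 0 0 0 0.33" --pt "0 0 -0.3 0 0 0 0.33" --pt "0 0 -0.3 0 0 0 0.33"

```text
time_s: 30.88
tcp_pos: [0.4771, -0.1353, 0.2132]
tcp_rot: [3.101, -0.5, 0.01]
ft_force: [0.1, 0.2, -0.8]
grip_width: 0.0304
finger_force: 0.0
```

Emit:
move_arm --pt "0 0.07 0 0 0 0 0.33" --pt "0 0.14 0 0 0 0 0.33" --pt "0 0.21 0 0 0 0 0.33" --pt "0 0.28 0 0 0 0 0.33" --pt "0 0.35 0 0 0 0 0.33" --pt "0 0.42 0 0 0 0 0.33" --pt "0 0.49 0 0 0 0 0.33" --pt "0 0.56 0 0 0 0 0.33" --pt "0 0.6 0 0 0 0 0.33" --pt "0 0.6 0 0 0 0 0.33" --pt "0 0.6 0 0 0 0 0.33"

```text
time_s: 31.8
tcp_pos: [0.3605, -0.4764, 0.2074]
tcp_rot: [-3.098, 0.504, 0.004]
ft_force: [-0.3, 0.6, -0.2]
grip_width: 0.0303
finger_force: 0.0
```

```bash
python3 - <<'E'
from fit import *
ims=images(); o=np.array([.5497,-.1601]);u=np.array([np.cos(2.811),np.sin(2.811)]); t=[]
for n in ims:
    im=ims[n].copy()
    for w,x in zip(W,[-.072,-.014,.036,.082]):
        P=o+x*u; print(w,n,{k:np.round(v*1000-P*1000,1).tolist() for k,v in fitw(w,*P,.008,{n:ims[n]}).items() if k==n})
        c,_=cv2.findContours(mask(n,w,*P,.008,im.shape[:2]).astype(np.uint8),cv2.RETR_EXTERNAL,2); cv2.drawContours(im,c,-1,(255,0,0),1)
    q=(proj(n,[(*o,.02)])[0]*S).astype(int); t.append(im[q[1]-230:q[1]+180,q[0]-190:q[0]+190])
cv2.imwrite("pics/final.png",np.hstack(t)[:,:,::-1])
E
```

```text
w500 top {'top': [1.5, -1.8]}
w200 top {'top': [1.5, -2.1]}
w100 top {'top': [1.2, -0.2]}
w50 top {'top': [4.2, -1.7]}
w500 scene {'scene': [4.4, -2.4]}
w200 scene {'scene': [12.6, -4.9]}
w100 scene {'scene': [5.3, -7.0]}
w50 scene {'scene': [-2.0, 3.7]}
```

View pics/final.png

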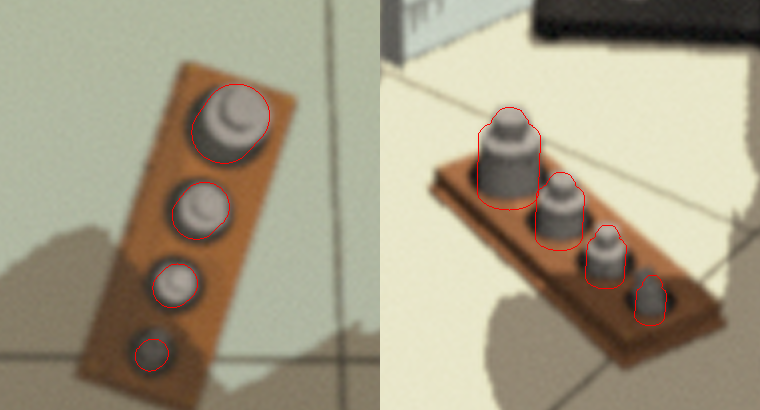

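w500, w200 and w100 match their outlines at floor height. w50's knob, at (645,273) scene and (162,332) top, leans toward +x, so it is caught tilted. I move the arm and its shadow away and measure the tilt.

Emit:
move_arm --pt "-0.1 -1 0 0 0 0 0.3" --pt "-0.1 -1 0 0 0 0 0.3" --pt "-0.1 -1 0 0 0 0 0.3" --pt "-0.1 -1 0 0 0 0 0.3" --pt "-0.1 -1 0 0 0 0 0.3" --pt "-0.1 -1 0 0 0 0 0.3" --pt "-0.1 -1 0 0 0 0 0.3" --pt "-0.1 -1 0 0 0 0 0.3" --pt "-0.1 -1 0 0 0 0 0.3" --pt "-0.1 -1 0 0 0 0 0.3" --pt "-0.1 -1 0 0 0 0 0.3" --pt "-0.1 -1 0 0 0 0 0.3" --pt "-0.1 -1 0 0 0 0 0.3" --pt "-0.1 -1 0 0 0 0 0.3" --pt "-0.1 -1 0 0 0 0 0.3" --pt "-0.1 -1 0 0 0 0 0.3" --pt "-0.1 -1 0 0 0 0 0.3" --pt "-0.1 -1 0 0 0 0 0.3"

```text
time_s: 33.4
tcp_pos: [0.4925, 0.1121, 0.2097]
tcp_rot: [3.101, -0.498, -0.002]
ft_force: [0.8, -0.5, -2.1]
grip_width: 0.0274
finger_force: 0.0
```

```bash
python3 d.py; cat > knob.py <<'E'
from fit import *
ims=images(); P=np.array([.4721,-.1335]); t=[]
for n in ims:
    im=cv2.resize(robot.grab_frame(n),None,fx=14,fy=14,interpolation=cv2.INTER_CUBIC)
    for w,g in((P,.008),):
        for z,r in((.008,.009),(.025,.009),(.032,.006),(.020,.011)):
            cv2.polylines(im,[np.round((proj(n,ring(*P,z,r))+.5)*14-.5).astype(np.int32)],True,(255,0,0) if z!=.02 else (0,255,0),1)
    q=(proj(n,[(*P,.02)])[0]*14).astype(int); t.append(im[q[1]-260:q[1]+200,q[0]-195:q[0]+195])
cv2.imwrite("pics/knob.png",np.hstack(t)[:,:,::-1])
E
python3 knob.py
```

```text
33.4 [0.4925 0.1121 0.2097] yaw y-axis [-0.313 -0.95   0.001] F [ 0.8 -0.5 -2.1] grip 0.0274 0.0
```

View pics/knob.png

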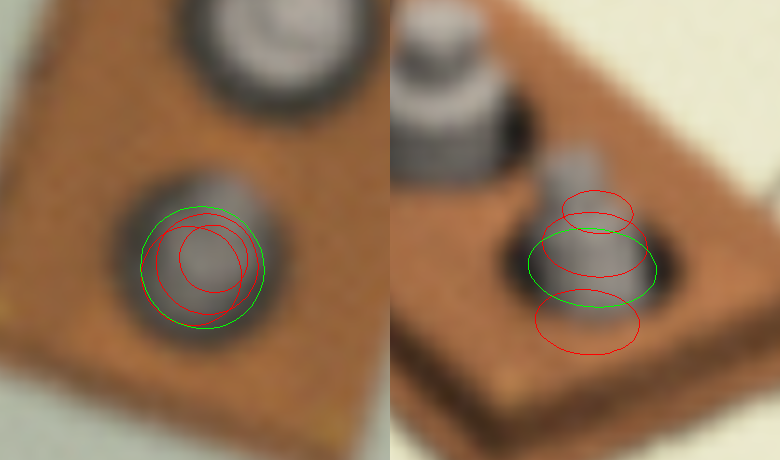

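The knob is off by several mm along the row toward w100 (scene (573,170) against expected (597,212)). I triangulate it.

```bash
python3 - <<'E'
from fit import *
P=(.4721,-.1335,.02)
def full(n,c): 
    q=(proj(n,[P])[0]*14).astype(int); return (np.array([q[0]-195+c[0],q[1]-260+c[1]])+.5)/14-.5
px={"top":full("top",(233,192)),"scene":full("scene",(573-390,172))}
r=least_squares(lambda X:np.concatenate([proj(n,[X])[0]-px[n] for n in px]),[.48,-.135,.03]); print(r.x,r.fun)
print("offset",(r.x[:2]-P[:2])*1000, "along row",(r.x[:2]-P[:2])@[-np.cos(2.811),-np.sin(2.811)])
E
python3 d.py .482,-.1365,.10
```

```text
[ 0.48216076 -0.13781417  0.03339346] [ 0.35370349  0.63782818 -0.70501819 -0.09700176]
offset [10.06076118 -4.31416942] along row 0.010916367423184926
33.6 [0.4934 0.111  0.2101] yaw y-axis [-0.316 -0.949  0.   ] F [ 0.1 -1.   0.1] grip 0.0277 0.0
.482,-.1365,.10 [0.1123 0.3974 0.1836]
```

The weight is wedged about 27° over along the row. Plan: tilt the gripper 20° along the same direction, grip the knob, lift it out, stand it on free worktop, then regrasp it and insert it properly centred.

```bash
python3 d.py .4807,-.1374,.09 .4807,-.1374,.029
```

```text
33.6 [0.4934 0.111  0.2101] yaw y-axis [-0.316 -0.949  0.   ] F [ 0.1 -1.   0.1] grip 0.0277 0.0
.4807,-.1374,.09 [0.1107 0.3995 0.2002]
.4807,-.1374,.029 [-0.     -0.      0.1017]
```

Emit:
move_arm --pt "0.015 0.057 0 0 -0.03 0 0.3" --pt "0.03 0.114 0 0 -0.06 0 0.3" --pt "0.047 0.171 0.02 0 -0.09 0 0.3" --pt "0.063 0.228 0.05 0 -0.111 0 0.3" --pt "0.079 0.285 0.09 0 -0.111 0 0.3" --pt "0.095 0.342 0.13 0 -0.111 0 0.3" --pt "0.111 0.399 0.17 0 -0.111 0 0.3" --pt "0.111 0.399 0.2 0 -0.111 0 0.3" --pt "0.111 0.399 0.2 0 -0.111 0 0.3" --pt "0.111 0.399 0.2 0 -0.111 0 0.3" --pt "0.111 0.399 0.2 0 -0.111 0 0.3"

```text
time_s: 34.52
tcp_pos: [0.4819, -0.136, 0.0911]
tcp_rot: [-3.002, 0.485, 0.528]
ft_force: [-0.2, 0.2, 0.6]
grip_width: 0.0277
finger_force: 0.0
```

```bash
python3 d.py .4807,-.1374,.05 .4807,-.1374,.029; python3 -c "
from h import *
print(np.round(cv2.Rodrigues(robot.get_obs()['tcp_rot'])[0],3))"
```

```text
34.52 [ 0.4819 -0.136   0.0911] yaw y-axis [-0.315 -0.949 -0.   ] F [-0.2  0.2  0.6] grip 0.0277 0.0
.4807,-.1374,.05 [0.0223 0.0029 0.0648]
.4807,-.1374,.029 [0.0119 0.     0.0329]
[[ 0.892 -0.315 -0.324]
 [-0.296 -0.949  0.108]
 [-0.341 -0.    -0.94 ]]
```

Emit:
move_arm --pt "0.01 0.002 0.03 0 0 0 0.3" --pt "0.02 0.002 0.058 0 0 0 0.3" --pt "0.027 0.002 0.077 0 0 0 0.3" --pt "0.032 0.002 0.09 0 0 0 0.3" --pt "0.034 0.002 0.097 0 0 0 0.3" --pt "0.034 0.002 0.097 0 0 0 0.3" --pt "0.034 0.002 0.097 0 0 0 0.3"

```text
time_s: 35.1
tcp_pos: [0.4809, -0.137, 0.0289]
tcp_rot: [-3.002, 0.484, 0.528]
ft_force: [-0.3, 0.1, -0.3]
grip_width: 0.0277
finger_force: 0.0
```

Emit:
move_arm --pt "0 0 0 0 0 0 0.06" --pt "0 0 0 0 0 0 0.06" --pt "0 0 0 0 0 0 0.06" --pt "0 0 0 0 0 0 0.06" --pt "0 0 0 0 0 0 0.06" --pt "0 0 0 0 0 0 0.06" --pt "0 0 0 0 0 0 0.06" --grip_force 12

```text
time_s: 35.68
tcp_pos: [0.4809, -0.1372, 0.0287]
tcp_rot: [-3.002, 0.485, 0.528]
ft_force: [0.9, -0.2, 3.3]
grip_width: 0.011
finger_force: 12.0
```

Emit:
move_arm --pt "-0.006 0 -0.016 0 0 0 0.06" --pt "-0.012 0 -0.033 0 0 0 0.06" --pt "-0.024 0 -0.066 0 0 0 0.06" --pt "-0.034 0 -0.094 0 0 0 0.06" --pt "-0.034 0 -0.094 0 0.03 0 0.06" --pt "-0.034 0 -0.094 0 0.06 0 0.06" --pt "-0.034 0 -0.094 0 0.09 0 0.06" --pt "-0.034 0 -0.094 0 0.111 0 0.06" --pt "-0.034 0 -0.094 0 0.111 0 0.06" --pt "-0.034 0 -0.094 0 0.111 0 0.06"

```text
time_s: 36.52
tcp_pos: [0.4802, -0.137, 0.0895]
tcp_rot: [-3.101, 0.5, 0.001]
ft_force: [0.4, -0.9, -0.7]
grip_width: 0.011
finger_force: 12.0
```

```bash
python3 d.py .46,-.02,.085 .46,-.02,.022; python3 -c "
from h import *
print(np.round(cv2.Rodrigues(robot.get_obs()['tcp_rot'])[0],3))"
```

```text
36.52 [ 0.4802 -0.137   0.0895] yaw y-axis [-0.315 -0.949  0.   ] F [ 0.4 -0.9 -0.7] grip 0.011 12.0
.46,-.02,.085 [-0.0932 -0.1745  0.0075]
.46,-.02,.022 [ 1.00e-04 -0.00e+00  1.05e-01]
[[ 0.949 -0.315 -0.001]
 [-0.315 -0.949  0.   ]
 [-0.001  0.    -1.   ]]
```

Emit:
move_arm --pt "-0.03 -0.058 0 0 0 0 0.06" --pt "-0.06 -0.116 0 0 0 0 0.06" --pt "-0.093 -0.1745 0 0 0 0 0.06" --pt "-0.093 -0.1745 0.03 0 0 0 0.06" --pt "-0.093 -0.1745 0.07 0 0 0 0.06" --pt "-0.093 -0.1745 0.095 0 0 0 0.06" --pt "-0.093 -0.1745 0.107 0 0 0 0.06" --pt "-0.093 -0.1745 0.107 0 0 0 0.06" --pt "-0.093 -0.1745 0.107 0 0 0 0.06"

```text
time_s: 37.27
tcp_pos: [0.4612, -0.0204, 0.0242]
tcp_rot: [3.101, -0.501, -0.002]
ft_force: [0.5, -0.7, -0.9]
grip_width: 0.0114
finger_force: 12.0
```

Emit:
move_arm --pt "0 0 0.002 0 0 0 0.06" --pt "0 0 0.004 0 0 0 0.06" --pt "0 0 0.005 0 0 0 0.06" --pt "0 0 0.005 0 0 0 0.06"

```text
time_s: 37.6
tcp_pos: [0.4609, -0.0204, 0.0216]
tcp_rot: [-3.101, 0.501, -0.001]
ft_force: [-0.4, -0.4, -0.6]
grip_width: 0.0106
finger_force: 12.0
```

Emit:
move_arm --pt "0 0 0.0015 0 0 0 0.06" --pt "0 0 0.003 0 0 0 0.06" --pt "0 0 0.004 0 0 0 0.06" --pt "0 0 0.004 0 0 0 0.06"

```text
time_s: 37.93
tcp_pos: [0.4612, -0.0202, 0.0198]
tcp_rot: [-3.101, 0.501, -0.002]
ft_force: [-3.1, 1.3, 15.3]
grip_width: 0.0113
finger_force: 12.0
```

Standing on the worktop. I release it, rise clear and measure it again.

Emit:
move_arm --pt "0 0 -0.002 0 0 0 0.06" --pt "0 0 -0.002 0 0 0 0.12" --pt "0 0 -0.002 0 0 0 0.2" --pt "0 0 -0.002 0 0 0 0.3" --pt "0 0 -0.002 0 0 0 0.33" --pt "0 0 -0.002 0 0 0 0.33" --pt "0 0 -0.04 0 0 0 0.33" --pt "0 0 -0.1 0 0 0 0.33" --pt "0 0 -0.15 0 0 0 0.33" --pt "0 -0.05 -0.15 0 0 0 0.33" --pt "0 -0.11 -0.15 0 0 0 0.33" --pt "0 -0.17 -0.15 0 0 0 0.33" --pt "0 -0.23 -0.15 0 0 0 0.33" --pt "0 -0.3 -0.15 0 0 0 0.33" --pt "0 -0.3 -0.15 0 0 0 0.33" --pt "0 -0.3 -0.15 0 0 0 0.33"

```text
time_s: 39.27
tcp_pos: [0.5175, 0.1524, 0.1085]
tcp_rot: [-3.102, 0.496, -0.0]
ft_force: [-1.4, -0.5, 0.4]
grip_width: 0.0307
finger_force: 0.0
```

```bash
python3 - <<'E'
from fit import *
ims=images()
for s in((.461,-.020),(.459,-.018)):
  print({k:np.round(v*1000,1) for k,v in fitw("w50",*s,0,ims).items()})
n="scene"; r=fitw("w50",.461,-.02,0,ims); t=[]
for n in ims:
    im=ims[n]; c,_=cv2.findContours(mask(n,"w50",*r["both"],0,im.shape[:2]).astype(np.uint8),cv2.RETR_EXTERNAL,2); cv2.drawContours(im,c,-1,(255,0,0),1)
    q=(proj(n,[(.461,-.02,.01)])[0]*S).astype(int); t.append(cv2.resize(im[q[1]-70:q[1]+70,q[0]-70:q[0]+70],None,fx=2.5,fy=2.5))
cv2.imwrite("pics/stand.png",np.hstack(t)[:,:,::-1])
E
python3 d.py
```

```text
{'top': array([467.2, -16.6]), 'scene': array([457.2, -19.5]), 'both': array([455.8, -17.6])}
{'top': array([454.4, -16.6]), 'scene': array([457.7, -20.2]), 'both': array([455.9, -18.1])}
39.37 [0.5164 0.1501 0.1083] yaw y-axis [-0.314 -0.949  0.001] F [-0.2  0.4 -0.1] grip 0.03 0.0
```

The picture budget is spent, so from here I check numerically. I fit position and tilt of w50 in both views.

```bash
cat > tilt.py <<'E'
import sys
from fit import *
from scipy.optimize import differential_evolution
def tmask(n,w,p,z,shape,off,grow=0):
    R,h,k,z1,z2=[v/1000 for v in W[w]]; m=np.zeros(shape,np.uint8); x,y,tx,ty=p
    Rm=cv2.Rodrigues(np.array([-ty,tx,0.]))[0]; lift=R*np.sin(np.hypot(tx,ty))
    for parts in([(0,R),(h,R)],[(h,k*.6),(z1,k*.8),((z1+z2)/2,k),(z2,k*.7)]):
        P=np.vstack([ring(0,0,a,b+grow) for a,b in parts])@Rm.T+[x,y,z+lift]
        q=(proj(n,P)+.5)*S-.5-off
        cv2.fillConvexPoly(m,cv2.convexHull(np.round(q*16).astype(np.int32)),1,shift=4)
    return m.astype(bool)
def tfit(w,x0,y0,z,ims,use):
    C={}
    for n in use:
        c=((proj(n,[(x0,y0,z+.015)])[0]+.5)*S).astype(int)-100; C[n]=(ims[n][c[1]:c[1]+200,c[0]:c[0]+200].astype(float),c)
    def f(p):
        s=0
        for n in use:
            im,c=C[n]; i=tmask(n,w,p,z,(200,200),c); o=tmask(n,w,p,z,(200,200),c,.005)&~i
            s+=-np.linalg.norm(im[i].mean(0)-im[o].mean(0))/np.sqrt(im[i].var(0).mean()+im[o].var(0).mean()+25)
        return s
    r=differential_evolution(f,[(x0-.009,x0+.009),(y0-.009,y0+.009),(-.5,.5),(-.5,.5)],seed=1,maxiter=40,popsize=10,tol=1e-4)
    r0=differential_evolution(lambda q:f([*q,0,0]),[(x0-.009,x0+.009),(y0-.009,y0+.009)],seed=1,maxiter=30)
    return np.round(r.x[:2]*1000,1),np.round(np.degrees(r.x[2:]),0),round(r.fun,2),"upright",np.round(r0.x*1000,1),round(r0.fun,2)
E
python3 - <<'E'
from tilt import *
ims=images()
for u in(["scene"],["top","scene"]): print(u,tfit("w50",.459,-.019,0,ims,u))
for n in ims:
    q=proj(n,[(.459,-.019,.0)])[0].astype(int); im=robot.grab_frame(n)[q[1]-14:q[1]+8,q[0]-10:q[0]+11]
    print(n,"gray",q); print(cv2.cvtColor(im,cv2.COLOR_RGB2GRAY)[::2,::2])
E
```

```text
['scene'] (array([456.6, -18.5]), array([-8., 15.]), np.float64(-3.85), 'upright', array([455.5, -16.9]), np.float64(-3.28))
['top', 'scene'] (array([455.8, -17.9]), array([-7.,  9.]), np.float64(-6.3), 'upright', array([454.7, -16.5]), np.float64(-5.72))
top gray [308 231]
[[129 128 127 125 125 126 124 129 130 128 165]
 [128 126 127 128 127 127 128 127 127 127 142]
 [126 126 125 129 128 128 129 129 131 129 138]
 [129 126 126 128 127 126 128 129 128 129 138]
 [116 114 117 117 116 118 119 118 116 117 123]
 [100  99  98  95  95  96  95  98  98  99  99]
 [128 126 129 121 110 109 119 127 129 131 128]
 [125 127 127 113 102 111 111 122 128 129 128]
 [129 129 126 106  88 104 107 122 129 128 128]
 [128 128 126 117  96 100 112 127 127 127 128]
 [125 129 129 124 120 120 127 127 131 130 130]]
scene gray [311 223]
[[225 228 230 230 231 230 232 231 229 207 179]
 [154 187 201 223 225 229 230 228 201 168 223]
 [142 141 145 152 152 177 190 188 193 225 231]
 [140 137 137 139 135 109 104 117 182 194 219]
 [139 141 141 135 123  86  90  97 138 138 148]
 [139 140 138 131 101  89  87 100 134 138 139]
 [139 140 126  98  80  97  95  89 129 139 140]
 [138 122 106 125  80  77  77  80 132 137 142]
 [117 102 131 135 102  79  83  98 136 138 140]
 [113 134 140 139 134 119 124 135 139 139 137]
 [138 136 138 138 138 140 138 137 140 139 138]]
```

Emit:
move_arm --pt "-0.04 -0.035 -0.02 0 0 0 0.33" --pt "-0.08 -0.07 -0.04 0 0 0 0.33" --pt "-0.12 -0.105 -0.06 0 0 0 0.33" --pt "-0.16 -0.14 -0.08 0 0 0 0.33" --pt "-0.2 -0.175 -0.1 0 0 0 0.33" --pt "-0.24 -0.21 -0.12 0 0 0 0.33" --pt "-0.28 -0.245 -0.15 0 0 0 0.33" --pt "-0.32 -0.28 -0.15 0 0 0 0.33" --pt "-0.36 -0.315 -0.15 0 0 0 0.33" --pt "-0.39 -0.345 -0.15 0 0 0 0.33" --pt "-0.39 -0.345 -0.15 0 0 0 0.33" --pt "-0.39 -0.345 -0.15 0 0 0 0.33"

```text
time_s: 40.57
tcp_pos: [0.36, 0.4207, 0.1987]
tcp_rot: [3.102, -0.499, 0.0]
ft_force: [0.5, -0.5, 0.6]
grip_width: 0.0304
finger_force: 0.0
```

```bash
python3 - <<'E'
from tilt import *
ims=images()
for u in(["scene"],["top"],["top","scene"]): print(u,tfit("w50",.459,-.019,0,ims,u))
for n in ims:
    q=proj(n,[(.459,-.019,.0)])[0].astype(int); im=robot.grab_frame(n)[q[1]-14:q[1]+8,q[0]-10:q[0]+11]
    print(n,"corners",cv2.cvtColor(im,cv2.COLOR_RGB2GRAY)[[0,0,-1,-1],[0,-1,0,-1]])
E
python3 d.py
```

```text
['scene'] (array([457.3, -18.3]), array([-14.,  23.]), np.float64(-3.84), 'upright', array([457.4, -17.9]), np.float64(-3.24))
['top'] (array([467.9, -17.9]), array([-7.,  2.]), np.float64(-1.56), 'upright', array([467.7, -18.5]), np.float64(-1.42))
['top', 'scene'] (array([457.7, -18.2]), array([-14.,  17.]), np.float64(-4.87), 'upright', array([456.2, -17.1]), np.float64(-4.21))
top corners [179 180 178 180]
scene corners [236 188 236 237]
40.77 [0.3609 0.4195 0.1987] yaw y-axis [-0.316 -0.949  0.   ] F [ 0.4 -0.4  0.6] grip 0.0307 0.0
```

w50 stands at about (457.4, -19.0) mm, consistent with the grip line. I regrasp it there, now centred along the pads.

```bash
python3 d.py .4574,-.019,.09 .4574,-.019,.0187
```

```text
40.77 [0.3609 0.4195 0.1987] yaw y-axis [-0.316 -0.949  0.   ] F [ 0.4 -0.4  0.6] grip 0.0307 0.0
.4574,-.019,.09 [0.3836 0.6424 0.1815]
.4574,-.019,.0187 [-0.000e+00 -1.000e-04  1.188e-01]
```

Emit:
move_arm --pt "0.035 0.058 0 0 0 0 0.33" --pt "0.07 0.116 0 0 0 0 0.33" --pt "0.105 0.175 0 0 0 0 0.33" --pt "0.14 0.233 0 0 0 0 0.33" --pt "0.175 0.292 0 0 0 0 0.33" --pt "0.21 0.35 0 0 0 0 0.33" --pt "0.245 0.409 0 0 0 0 0.33" --pt "0.28 0.467 0 0 0 0 0.33" --pt "0.315 0.525 0.03 0 0 0 0.33" --pt "0.35 0.584 0.06 0 0 0 0.33" --pt "0.3835 0.6425 0.1 0 0 0 0.33" --pt "0.3835 0.6425 0.15 0 0 0 0.33" --pt "0.3835 0.6425 0.18 0 0 0 0.33" --pt "0.3835 0.6425 0.22 0 0 0 0.33" --pt "0.3835 0.6425 0.26 0 0 0 0.33" --pt "0.3835 0.6425 0.285 0 0 0 0.33" --pt "0.3835 0.6425 0.285 0 0 0 0.33" --pt "0.3835 0.6425 0.285 0 0 0 0.33"

```text
time_s: 42.27
tcp_pos: [0.4566, -0.0183, 0.0275]
tcp_rot: [3.101, -0.503, -0.003]
ft_force: [0.5, -0.3, 0.1]
grip_width: 0.0305
finger_force: 0.0
```

```bash
python3 d.py .4574,-.019,.0187
```

```text
42.27 [ 0.4566 -0.0183  0.0275] yaw y-axis [-0.316 -0.949  0.001] F [ 0.5 -0.3  0.1] grip 0.0305 0.0
.4574,-.019,.0187 [0.0017 0.0007 0.0147]
```

Emit:
move_arm --pt "0.001 0.0005 0.008 0 0 0 0.33" --pt "0.001 0.0005 0.0145 0 0 0 0.33" --pt "0.001 0.0005 0.0145 0 0 0 0.33" --pt "0.001 0.0005 0.0145 0 0 0 0.06" --pt "0.001 0.0005 0.0145 0 0 0 0.06" --pt "0.001 0.0005 0.0145 0 0 0 0.06" --pt "0.001 0.0005 0.0145 0 0 0 0.06" --pt "0.001 0.0005 0.0145 0 0 0 0.06" --pt "0.001 0.0005 0.0145 0 0 0 0.06" --pt "0.001 0.0005 0.0145 0 0 0 0.06" --grip_force 8

```text
time_s: 43.1
tcp_pos: [0.4581, -0.0181, 0.0193]
tcp_rot: [-3.101, 0.5, -0.001]
ft_force: [-0.8, -0.3, 2.9]
grip_width: 0.0113
finger_force: 8.0
```

Emit:
move_arm --pt "0 0 -0.01 0 0 0 0.06" --pt "0 0 -0.02 0 0 0 0.06" --pt "0 0 -0.05 0 0 0 0.06" --pt "0 0 -0.09 0 0 0 0.06" --pt "0 0 -0.09 0 0 0 0.06" --pt "0 0 -0.09 0 0 0 0.06"

```text
time_s: 43.6
tcp_pos: [0.4589, -0.0181, 0.0744]
tcp_rot: [-3.101, 0.501, -0.005]
ft_force: [-1.1, -0.5, -0.3]
grip_width: 0.0113
finger_force: 8.0
```

```bash
python3 d.py .4726,-.1333,.072 .4726,-.1333,.046
```

```text
43.6 [ 0.4589 -0.0181  0.0744] yaw y-axis [-0.315 -0.949 -0.001] F [-1.1 -0.5 -0.3] grip 0.0113 8.0
.4726,-.1333,.072 [0.082  0.1751 0.0041]
.4726,-.1333,.046 [-0.0001  0.      0.0433]
```

Emit:
move_arm --pt "0.02 0.044 0 0 0 0 0.06" --pt "0.04 0.088 0 0 0 0 0.06" --pt "0.06 0.132 0 0 0 0 0.06" --pt "0.083 0.175 0 0 0 0 0.06" --pt "0.083 0.175 0 0 0 0 0.06" --pt "0.083 0.175 0.02 0 0 0 0.06" --pt "0.083 0.175 0.045 0 0 0 0.06" --pt "0.083 0.175 0.045 0 0 0 0.06" --pt "0.083 0.175 0.045 0 0 0 0.06" --pt "0.083 0.175 0.045 0 0 0 0.06"

```text
time_s: 44.43
tcp_pos: [0.4718, -0.1329, 0.0461]
tcp_rot: [-3.101, 0.5, 0.001]
ft_force: [-0.9, -0.4, -0.1]
grip_width: 0.0115
finger_force: 8.0
```

```bash
python3 d.py .4726,-.1333,.0275; python3 - <<'E'
from fit import *
ims=images(); o=robot.get_obs()["tcp_pos"]; print({k:np.round(v*1000,1) for k,v in fitw("w50",o[0],o[1],o[2]-.0195,{"scene":ims["scene"]}).items()})
E
```

```text
44.43 [ 0.4718 -0.1329  0.0461] yaw y-axis [-0.314 -0.949 -0.   ] F [-0.9 -0.4 -0.1] grip 0.0115 8.0
.4726,-.1333,.0275 [0.0014 0.0002 0.031 ]
{'scene': array([ 470.2, -132.9]), 'both': array([ 470.2, -132.9])}
```

Emit:
move_arm --pt "0.002 0 0 0 0 0 0.06" --pt "0.002 0 0.005 0 0 0 0.06" --pt "0.002 0 0.01 0 0 0 0.06" --pt "0.002 0 0.014 0 0 0 0.06" --pt "0.002 0 0.017 0 0 0 0.06" --pt "0.002 0 0.02 0 0 0 0.06" --pt "0.002 0 0.02 0 0 0 0.06"

```text
time_s: 45.12
tcp_pos: [0.473, -0.1337, 0.0337]
tcp_rot: [-3.101, 0.501, 0.001]
ft_force: [-0.2, -0.4, -1.1]
grip_width: 0.0115
finger_force: 8.0
```

Emit:
move_arm --pt "0 0 0.002 0 0 0 0.06" --pt "0 0 0.004 0 0 0 0.06" --pt "0 0 0.005 0 0 0 0.06" --pt "0 0 0.005 0 0 0 0.06"

```text
time_s: 45.45
tcp_pos: [0.4732, -0.1338, 0.031]
tcp_rot: [-3.101, 0.501, 0.0]
ft_force: [-0.6, 0.5, -0.2]
grip_width: 0.0116
finger_force: 8.0
```

Emit:
move_arm --pt "0 0 0.002 0 0 0 0.06" --pt "0 0 0.004 0 0 0 0.06" --pt "0 0 0.004 0 0 0 0.06"

```text
time_s: 45.7
tcp_pos: [0.4731, -0.1338, 0.0285]
tcp_rot: [-3.101, 0.501, 0.0]
ft_force: [-0.1, -0.5, -1.2]
grip_width: 0.0111
finger_force: 8.0
```

No side force and lower than before. A little further to the floor.

Emit:
move_arm --pt "0 0 0.0012 0 0 0 0.06" --pt "0 0 0.0024 0 0 0 0.06" --pt "0 0 0.0024 0 0 0 0.06"

```text
time_s: 45.95
tcp_pos: [0.4734, -0.1339, 0.0273]
tcp_rot: [3.101, -0.5, 0.001]
ft_force: [0.2, 0.5, 1.7]
grip_width: 0.011
finger_force: 8.0
```

Floor reached at the expected height (8 + 19.3 mm). I release, rise and clear the view.

Emit:
move_arm --pt "0 0 0 0 0 0 0.06" --pt "0 0 0 0 0 0 0.15" --pt "0 0 0 0 0 0 0.25" --pt "0 0 0 0 0 0 0.33" --pt "0 0 0 0 0 0 0.33" --pt "0 0 0 0 0 0 0.33" --pt "0 0 -0.03 0 0 0 0.33" --pt "0 0 -0.08 0 0 0 0.33" --pt "0 0 -0.14 0 0 0 0.33" --pt "0 0 -0.2 0 0 0 0.33" --pt "0 -0.06 -0.25 0 0 0 0.33" --pt "0 -0.12 -0.28 0 0 0 0.33" --pt "0 -0.18 -0.28 0 0 0 0.33" --pt "0 -0.24 -0.28 0 0 0 0.33" --pt "0 -0.3 -0.28 0 0 0 0.33" --pt "0 -0.36 -0.28 0 0 0 0.33" --pt "0 -0.42 -0.28 0 0 0 0.33" --pt "0 -0.42 -0.28 0 0 0 0.33" --pt "0 -0.42 -0.28 0 0 0 0.33"

```text
time_s: 47.53
tcp_pos: [0.5525, 0.1069, 0.1949]
tcp_rot: [3.102, -0.496, -0.001]
ft_force: [-0.8, -0.1, -0.3]
grip_width: 0.0304
finger_force: 0.0
```

```bash
python3 d.py; python3 - <<'E'
from tilt import *
ims=images(); o=np.array([.5497,-.1601]);u=np.array([np.cos(2.811),np.sin(2.811)])
for n in ims:
  px=np.array([d["pixel"] for d in robot.landmark_of("w500",n)])
  for w,x in zip(W,[-.072,-.014,.036,.082]):
    P=o+x*u; R,h,k,z1,z2=[v/1000 for v in W[w]]
    # bright knob: brightness-weighted centroid near the predicted knob, vs where it would be upright
    q=proj(n,[(*P,.008+(z1+z2)/2)])[0]; b=proj(n,[(*P,.008)])[0]
    m=np.zeros(ims[n].shape[:2],np.uint8); cv2.circle(m,tuple(((q+.5)*S).astype(int)),int(S*9),1,-1)
    i=ims[n].astype(float); steel=(m>0)&(i[...,0]-i[...,2]<35)&(i.min(2)>95)   # neutral and bright
    ys,xs=np.nonzero(steel); c=(np.array([xs.mean(),ys.mean()])+.5)/S-.5 if len(xs) else None
    l=px[np.argmin(np.linalg.norm(px-b,axis=1))]
    print(n,w,"knob pred",q.round(1),"steel centroid-pred",None if c is None else (c-q).round(1),len(xs)//16,"net-base pred",(l-b).round(1))
E
```

```text
47.53 [0.5525 0.1069 0.1949] yaw y-axis [-0.312 -0.95   0.   ] F [-0.8 -0.1 -0.3] grip 0.0304 0.0
top w500 knob pred [376.5 164.9] steel centroid-pred [-0.8  1.2] 193 net-base pred [-0.7 -4.3]
top w200 knob pred [368.2 187.9] steel centroid-pred [-0.9  1.4] 119 net-base pred [0.1 1.2]
top w100 knob pred [361.4 207.4] steel centroid-pred [-1.1  0.7] 75 net-base pred [-1.   0.5]
top w50 knob pred [355.2 225.3] steel centroid-pred [-0.7  1. ] 40 net-base pred [-2.5  5.4]
scene w500 knob pred [300.  145.7] steel centroid-pred [ 0.3 -0.3] 215 net-base pred [2.  3.8]
scene w200 knob pred [312.8 161.2] steel centroid-pred [1.7 1.1] 102 net-base pred [-0.9 -2. ]
scene w100 knob pred [324.4 174. ] steel centroid-pred [0.8 1.3] 67 net-base pred [-0.5  1.8]
scene w50 knob pred [335.6 186.2] steel centroid-pred [0.8 2.3] 35 net-base pred [ 3.8 -1.2]
```

All four knobs now sit at the same small offset from their upright predictions (about 1–2 px), so w50's lean is gone. Nothing else was touched, so I hand in.

```bash
python3 -c "
from cell import robot
print(robot.close_job())"
```

```text
the job is handed in; nothing more can be done
None
```

The four weights are back in their wells in order, largest to smallest, and the job was handed in at about 48 s; w50 first wedged at a tilt in its well, so I stood it on the worktop and put it in again, and its final upright check was by pixel measurement only because the picture views were used up.

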